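Slide a tall flask back into its lane of the shop display

TASK

A tall slim steel vacuum flask has been left out on the counter in front of the low white display rack. Push it gently along the counter, low on its body so that it stays upright, into the rack's one empty lane until it stands at the back of the lane, over the round paper disc there. Do not grip, lift or tip it, leave everything else where it stands, and finish clear of it.

Things in the scene. Friction and masses are not known exactly. Their poses are not given: they have to be found in the camera images.
- flask: the flask to push, the only tall flask outside the rack: plain steel, black cap, round, 62 mm diameter up to 180 mm height, then narrower; 250 mm tall, about 0.28 to 0.52 kg. Origin: centre of its underside; z up its axis. Pushed below about 35 mm it slides on the counter, much above 60 mm it tips. A push off its centre line makes it slip aside.
- rack: fixed low white rack, open towards the robot. Origin: on the counter, middle of the front face of its back rail; x points into the rack (away from the robot), y left. Rail 40 mm high, at x 0 to 6 mm. Five dividers 30 mm high, 5 mm thick, from the rail to x = -63 mm, at y = -172, -86, 0, 86, 172 mm, make four lanes 81 mm wide; lane floor is the counter, no step. One lane is empty.
- spot: flat paper disc stuck on the counter, 60 mm diameter, 1 mm thick with a grey middle, no obstacle: it marks the standing place in the empty lane. Origin: its centre, on the centre line of the lane 43 mm in front of the rail; x points along the lane into the rack.
- stock_a: flask already in a lane, black with steel cap, 66 mm diameter, 225 mm tall, 43 mm in front of the rail; leave alone; upright, round; origin: centre of its underside
- stock_b: flask already in a lane, white, 68 mm diameter, 240 mm tall, 43 mm in front of the rail; leave alone; upright, round; origin: centre of its underside
- stock_c: flask already in a lane, dark steel, 64 mm diameter, 205 mm tall, 43 mm in front of the rail; leave alone; upright, round; origin: centre of its underside
- foodjar: squat steel food jar, 86 mm diameter, 124 mm tall, at one side of the counter; leave alone; upright, round; origin: centre of its underside
- mug: white mug, 76 mm diameter, 95 mm tall, handle to its y side reaching 75 mm from its centre; leave alone; origin: centre of its underside
- carton: upright cardboard box 80 x 80 mm, 170 mm tall; leave alone; origin: centre of its underside
- container: plastic food box with blue lid, 92 x 92 mm, 76 mm tall; leave alone; origin: centre of its underside

How it is judged (in metres and radians):
At the end, for the whole second after the job is handed in: the flask stands upright and still on the counter at the back of the empty lane, its centre within 18 mm of the centre of the paper disc; all other goods are upright and within 20 mm of where they began (horizontal distance between flask and spot below 0.018 m and height (world z) of flask below 0.004 m and angle between flask's own z axis and vertical below 0.05 rad and linear speed of flask below 0.01 m/s and distance of each of stock_a, stock_b, stock_c, foodjar, mug, carton, container from where it was at the start of the episode below 0.02 m and angle between each of stock_a, stock_b, stock_c, foodjar, mug, carton, container's own z axis and vertical below 0.1 rad); the robot touches nothing.
It fails at once if the flask is tipped more than 0.25 rad (angle between flask's own z axis and vertical above 0.25 rad).
It fails at once if the flask is lifted off the counter (height (world z) of flask above 0.012 m).
It fails at once if the flask is squeezed or rammed with more than 35 N (contact force between the fingers and flask above 35 N).
It fails at once if another article is shifted more than 20 mm or knocked over (distance of any of stock_a, stock_b, stock_c, foodjar, mug, carton, container from where it was at the start of the episode above 0.02 m or angle between any of stock_a, stock_b, stock_c, foodjar, mug, carton, container's own z axis and vertical above 0.3 rad).
It also fails if it takes over 72 s, if anything falls off the work surface, if the arm or the gripper's body presses on something with over 40 N, if the wrist force passes 120 N, or if a joint passes its speed limit or range.

ROBOT

A 6-joint arm with a two-finger parallel gripper is mounted at the origin on the work surface. World frame = base frame: x ahead of the robot, y to its left, z up, the work surface at z = 0. Lengths are in m, angles in degrees, forces in N, time in s.
With the tool pointing down it reaches from about 0.4 to 0.825 m from the base axis. Payload 7 kg.
Tool frame: the origin (TCP) lies on the front face of the gripper's body, between the roots of the fingers; the fingertips stand 66 mm ahead of it and the grasp point (between the pads) lies 47 mm ahead of it; z points along the fingers, y is the line along which they close (so a half turn about z gives the same grasp; the last joint's range is limited). The gripper opens to 88 mm and grips with 3 to 60 N. Pads are 19 mm wide; open, the fingers measure 130 mm over their backs; the gripper's body (78 mm by 193 mm) begins 47 mm behind the grasp point.
Start: joints at [-60.671, 20.546, 0.682, 0, -70.136, -16.507], TCP at [0.15, -0.658, 0.292] pointing down, gripper open.
Joint ranges: [-176.03, 176.03], [-82.01, 121.73], [-58.28, 71.71], [-173.87, 95.51], [-174.79, -0.11], [-173.66, 173.66]. Speed limits (degrees/s): [136.94, 136.94, 172.46, 180, 180, 180].

INTERFACE

Orientations are given as [roll, pitch, yaw] about the fixed x, y, z axes, in that order (R = Rz(yaw) Ry(pitch) Rx(roll)).
In Python, from plant import ctrl gives the robot as it stands.
- The arm moves only by the tool send_rows, never from a script. Its argument "deltas" is a list of rows, each a list of 2 entries, a list of its own where there are three numbers: the shift along the tool's x, y, z each as a share of 800 mm, from -1 to 1, then the turn about the tool's z as a share of 90 degrees, from -1 to 1. A call has exactly 5 rows; each row is the pose to reach, as a shift and turn from the pose commanded when the call began, along the tool's axes at that moment; what a row does not reach only later rows make up. A row lasts 1/12 s, in which the tool goes at most 41.7 mm and 7.16 degrees, less where a joint would pass 70% of its speed; a pose out of reach is approached as far as the arm can. A call with a number of a shift or a turn outside -1 to 1 is refused whole. A call with a gripper value outside its range is refused whole. "gripper" is the opening, from 0 (shut) to 1 (fully open), set as the call begins (left out, the last holds). The fingers move at their own pace and stop on an object; the grip force is fixed at half the most. Time passes only in rows, so rows that repeat a pose let the fingers close, or fill a call up. It gives the time, the measured TCP pose, the force, the opening and the grip force at its end, in the units of the state.
- ctrl.get_obs(): the state, without advancing time (a new reading comes with each control period).
- ctrl.snapshot(name): name is "scene" or "top"; returns a dict with "color" (400x640x3 uint8, red, green, blue), "vertical_fov" (degrees; the focal length in pixels is half the picture's height over the tangent of half this angle, whatever the lens; pixels are square), "cx", "cy" (the principal point, pixels), "rvec" (rotation vector, rad) and "tvec" (3), from world to camera coordinates, as OpenCV has them. Camera axes: x right, y down, z forward; pixel columns grow to the right and rows downward; lengths in m; the calibration is good to about 2 mm. A picture is of the moment at which its call begins. There is no depth.
- ctrl.close_job(): hands the job in; it is judged then, once.
Trained networks look in a picture, given as the dict that the camera call returned (one of the last four; its "shot" number tells which), for a name from the list of things; names that differ only in an ending like _2 or _b are one class to them, and where a whole thing is asked for, a point or a joint stands for the part that bears it (a point fixed in the world has none). Each returns a list of dicts, best first, with "conf" (0 to 1); they miss things now and then, are a little off and sometimes report something else, mostly with a low value. They report only what shows in the picture. A call takes as long as a camera call.
- ctrl.boxes_of(picture, thing): "xy" ([column, row] as shares, 0 to 1, of the picture: columns of its width, rows of its height, amid what is visible of it).
- ctrl.cut_out(picture, thing): "pixels" (400x640 bool, what is visible of it) and "xy" ([column, row] as shares, 0 to 1, of the picture: columns of its width, rows of its height, amid what is visible of it).
The state is a dict: "clock": time; "joint_pos": joint angles; "qvel": joint speeds; "tau": joint torques, N m; "tool_pos": TCP position; "orientation": TCP orientation; "force": force on the tool from outside, world axes, zero at the start; "moment": the same for the moment, N m; "opening": finger opening in m; "gripper_force": force on a finger pad.
Only numpy, scipy, OpenCV 4.12 (cv2) and the standard library are available. Lean on these libraries where they do the work, as an engineer would, in place of code of your own. Each camera call takes 0.05 s, during which the arm holds its last target. There are 200 camera calls.

## Working session

There is one attempt and no reset: what is moved stays moved. The work goes in short steps, Python scripts to look and compute and a tool call to move; the robot and the scene stay as the last step left them, time stands still between calls to the robot, and variables do not carry over. Pictures are saved under pics/ and viewed, at most 10 in all, crops included, and the job is handed in when it is done.

Besides the shell and the picture viewer there is one more tool, called after "Emit:" as a command line: name --argument value ..., lists and objects as JSON in quotes. send_rows: Moves the arm, as the interface text tells. Shift numbers are shares of 800 mm and turn numbers shares of 90 degrees, none past 1 either way. Its arguments: {"type":"object","properties":{"deltas":{"type":"array","items":{"type":"array"}},"gripper":{"type":"number"}},"required":["deltas"]}

```bash
mkdir -p pics; cat > h.py <<'E'
import numpy as np, cv2
from plant import ctrl
def cam(s):
    f=200/np.tan(np.radians(s["vertical_fov"])/2)
    return np.array([[f,0,s["cx"]],[0,f,s["cy"]],[0,0,1]]),cv2.Rodrigues(np.array(s["rvec"],float))[0],np.array(s["tvec"],float).ravel()
def ray(s,u,v,z=0):
    K,R,t=cam(s); c=-R.T@t; d=R.T@np.linalg.inv(K)@[u,v,1]
    return (c+d*(z-c[2])/d[2])
def proj(s,p):
    K,R,t=cam(s); q=(R@np.atleast_2d(p).T).T+t; q=q@K.T; return q[:,:2]/q[:,2:]
def save(s,n): cv2.imwrite("pics/"+n+".png",s["color"][:,:,::-1])
E
python3 - <<'E'
from h import *
o=ctrl.get_obs(); print(o["clock"],o["tool_pos"],o["orientation"],o["force"],o["opening"])
P=[]
for n in ("scene","top"):
    s=ctrl.snapshot(n); save(s,n+"0"); P.append(s["color"])
    K,R,t=cam(s); print(n,"cam",-R.T@t)
    for th in ("flask","spot","rack","stock_a","stock_b","stock_c","foodjar","mug","carton","container"):
        for d in ctrl.cut_out(s,th)[:3]:
            u,v=d["xy"][0]*640,d["xy"][1]*400
            ys,xs=np.where(d["pixels"])
            print(th,round(d["conf"],2),round(u),round(v),"box",xs.min(),xs.max(),ys.min(),ys.max(),"z0",ray(s,u,v)[:2].round(3))
E
```

```text
0.0 [ 0.14973624 -0.65782034  0.29125123] [ 1.79908425e+02 -8.31346412e-03 -1.67180496e+02] [ 0.01629202 -0.33080402 -0.85004373] 0.08751558608044253
scene cam [ 1.03391208 -0.58978846  0.67968996]
flask 0.8 243 171 box 223 261 120 222 z0 [0.341 0.032]
spot 0.52 326 225 box 317 335 216 231 z0 [ 0.652 -0.013]
rack 0.71 411 138 box 393 430 117 158 z0 [0.653 0.453]
rack 0.69 334 222 box 282 390 174 266 z0 [0.662 0.006]
stock_a 0.81 349 170 box 333 361 131 210 z0 [0.582 0.203]
stock_a 0.79 371 145 box 358 383 108 192 z0 [0.572 0.351]
stock_a 0.65 300 202 box 283 317 152 254 z0 [0.551 0.021]
stock_b 0.81 349 170 box 333 361 131 210 z0 [0.582 0.203]
stock_b 0.79 371 145 box 358 383 108 192 z0 [0.572 0.351]
stock_b 0.65 300 202 box 283 317 152 254 z0 [0.551 0.021]
stock_c 0.81 349 170 box 333 361 131 210 z0 [0.582 0.203]
stock_c 0.79 371 145 box 358 383 108 192 z0 [0.572 0.351]
stock_c 0.65 300 202 box 283 317 152 254 z0 [0.551 0.021]
foodjar 0.62 218 307 box 190 247 269 346 z0 [ 0.607 -0.326]
mug 0.66 410 139 box 394 430 117 159 z0 [0.652 0.449]
container 0.56 170 256 box 135 201 228 291 z
[... 281 characters left out ...]
388]
stock_a 0.9 357 182 box 341 374 160 200 z0 [ 0.665 -0.114]
stock_a 0.79 286 182 box 275 301 161 197 z0 [0.669 0.083]
stock_a 0.76 252 176 box 237 270 158 196 z0 [0.685 0.174]
stock_b 0.9 357 182 box 341 374 160 200 z0 [ 0.665 -0.114]
stock_b 0.79 286 182 box 275 301 161 197 z0 [0.669 0.083]
stock_b 0.76 252 176 box 237 270 158 196 z0 [0.685 0.174]
stock_c 0.9 357 182 box 341 374 160 200 z0 [ 0.665 -0.114]
stock_c 0.79 286 182 box 275 301 161 197 z0 [0.669 0.083]
stock_c 0.76 252 176 box 237 270 158 196 z0 [0.685 0.174]
foodjar 0.84 449 181 box 427 471 163 201 z0 [ 0.664 -0.373]
mug 0.89 172 176 box 150 192 160 194 z0 [0.687 0.393]
carton 0.62 167 243 box 145 198 224 260 z0 [0.507 0.402]
```

View pics/scene0.png

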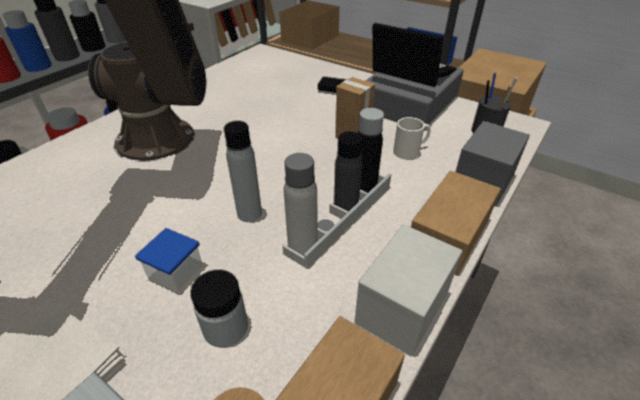

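View pics/top0.png

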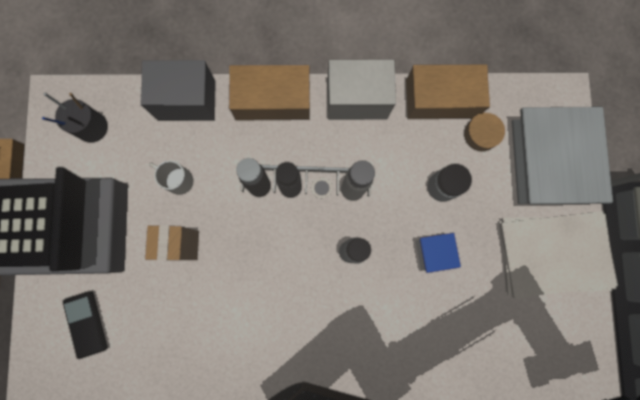

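The rack is near x≈0.70 with its empty lane at the disc (321,187 in top). The flask (355,249 in top) stands in front of it, slightly to the right. Next I'll fit exact positions from the silhouettes.

```bash
cat >> h.py <<'E'
from scipy.optimize import least_squares
A=np.linspace(0,2*np.pi,40)
def cyl(x,y,prof):
    return np.vstack([np.c_[x+r*np.cos(A),y+r*np.sin(A),0*A+z] for r,z in prof])
def bb(p): return np.r_[p.min(0),p.max(0)]
def fitflask(shots,x0,r=.031,h=.25,hb=.18):
    obs=[]
    for s in shots:
        best=None
        for d in ctrl.cut_out(s,"flask" if r==.031 else "stock_a"):
            ys,xs=np.where(d["pixels"]); b=np.array([xs.min(),ys.min(),xs.max()+1,ys.max()+1])
            e=np.abs(bb(proj(s,cyl(*x0,[(r,0),(r,hb),(.022,h)])))-b).sum()
            if best is None or e<best[0]: best=(e,b)
        if best: obs.append((s,best[1]))
    f=lambda q:np.concatenate([bb(proj(s,cyl(q[0],q[1],[(r,0),(r,hb),(q[2],h)])))-b for s,b in obs])
    o=least_squares(f,[*x0,.022],loss="soft_l1",x_scale=[.01,.01,.01],bounds=([-1,-1,.012],[1,1,.034]))
    return o.x,o.fun
E
python3 - <<'E'
from h import *
S=[ctrl.snapshot("scene"),ctrl.snapshot("top")]
print(fitflask(S,(.48,-.08)))
for n,(x0,r,h) in {"right":((.66,-.1),.033,.225),"l1":((.66,.08),.033,.225),"l2":((.66,.16),.033,.225)}.items():
  for rr,hh in((.033,.225),(.034,.24),(.032,.205)):
    q,f=fitflask(S,x0,rr,hh,hh*.75); print(n,rr,q.round(4),np.abs(f).sum().round(1))
s=S[1]
c=s["color"][140:280,220:400][:,:,::-1]
cv2.imwrite("pics/crop.png",cv2.resize(c,None,fx=4.4,fy=4.2,interpolation=cv2.INTER_CUBIC))
for s in S:
  d=ctrl.cut_out(s,"spot")
  if d: print(ray(s,d[0]["xy"][0]*640,d[0]["xy"][1]*400,.001).round(4))
E
```

```text
(array([ 0.47528711, -0.08978577,  0.02284509]), array([-0.05826238, -1.26456541, -0.22358995,  2.00048341,  0.23302368,
       -0.53151338, -0.53512126,  0.39407581]))
right 0.033 [ 0.6462 -0.0951  0.034 ] 10.1
right 0.034 [ 0.6487 -0.1017  0.0265] 7.2
right 0.032 [ 0.6476 -0.0976  0.034 ] 16.7
l1 0.033 [0.6572 0.1013 0.0255] 76.9
l1 0.034 [0.6581 0.1035 0.0211] 82.1
l1 0.032 [0.6581 0.1005 0.012 ] 69.6
l2 0.033 [0.6612 0.1579 0.0229] 12.3
l2 0.034 [0.6611 0.1561 0.012 ] 16.9
l2 0.032 [0.6603 0.1583 0.0284] 17.6
[ 0.6539 -0.0069  0.001 ]
[ 0.6567 -0.0098  0.001 ]
```

View pics/crop.png

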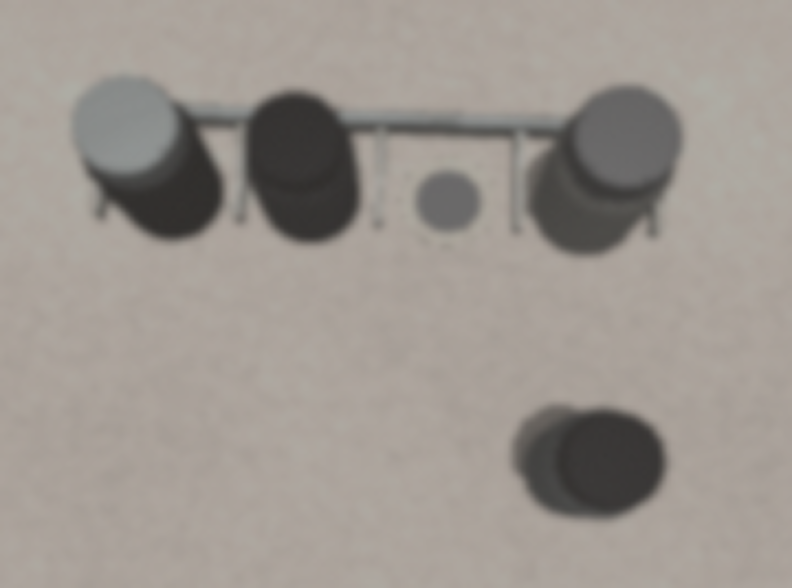

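Emit:
send_rows --deltas '[[[0,0,-0.04],0],[[0,0,-0.08],0],[[0,0,-0.1],0],[[0,0,-0.1],0],[[0,0,-0.1],0]]' --gripper 0.4

```text
clock: 2.72
tool_pos: [0.1499, -0.6584, 0.3736]
orientation: [-179.9, 0.0, -167.2]
force: [0.4, -0.8, -0.7]
opening: 0.0598
gripper_force: 0.0
```

Emit:
send_rows --deltas '[[[-0.03,0.04,0],0],[[-0.06,0.08,0],0],[[-0.09,0.12,0],0],[[-0.12,0.16,0],0],[[-0.15,0.2,0],0]]'

```text
clock: 3.13
tool_pos: [0.2313, -0.4735, 0.3708]
orientation: [179.9, -0.0, -167.2]
force: [2.3, 0.3, 0.9]
opening: 0.0356
gripper_force: 0.0
```

Emit:
send_rows --deltas '[[[-0.03,0.04,0],0],[[-0.06,0.08,0],0],[[-0.09,0.12,0],0],[[-0.12,0.16,0],0],[[-0.15,0.2,0],0]]'

```text
clock: 3.55
tool_pos: [0.3125, -0.2909, 0.3713]
orientation: [180.0, -0.0, -167.2]
force: [1.4, 0.6, 1.1]
opening: 0.0351
gripper_force: 0.0
```

Emit:
send_rows --deltas '[[[-0.03,0.04,0],0],[[-0.06,0.08,0],0],[[-0.09,0.11,0],0],[[-0.12,0.14,0],0],[[-0.12,0.14,0],0]]'

```text
clock: 3.97
tool_pos: [0.3834, -0.1586, 0.3713]
orientation: [180.0, -0.0, -166.9]
force: [0.3, -0.2, 0.4]
opening: 0.035
gripper_force: 0.0
```

```bash
python3 - <<'E'
from h import *
o=ctrl.get_obs(); print(o["clock"],o["tool_pos"],o["orientation"],o["joint_pos"])
a=ctrl.snapshot("scene");b=ctrl.snapshot("top")
im=np.hstack([a["color"][0:300,100:400],b["color"][100:400,200:500]])[:,:,::-1]
cv2.imwrite("pics/g1.png",cv2.resize(im,None,fx=1.33,fy=1.33))
E
```

```text
3.9667 [ 0.38335073 -0.15859624  0.37133143] [ 1.79950313e+02 -8.18390159e-03 -1.66940586e+02] [ 5.02085097e+00 -7.83702085e+00 -2.16705891e+01 -4.94865126e-02
 -7.61814884e+01 -8.19496140e+01]
```

View pics/g1.png

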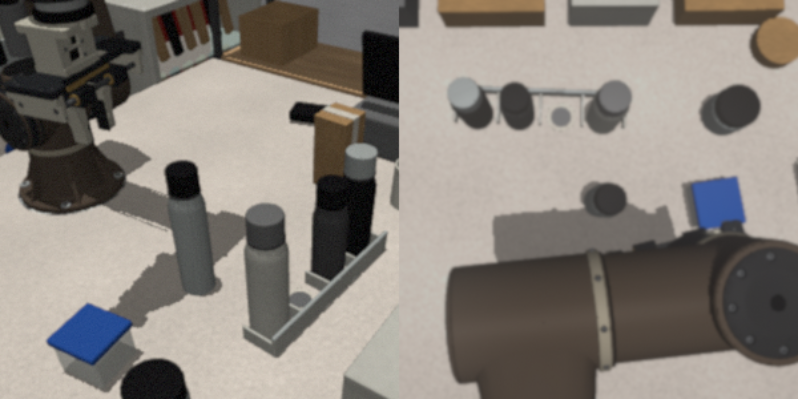

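The gripper shows at the upper left, around (70,80) in this view: a wide dark bar with two fingers beneath. The flask still stands at (190,230). I'll zoom in to see how far the bar overhangs the fingers.

```bash
python3 - <<'E'
from h import *
a=ctrl.snapshot("scene")
o=ctrl.get_obs();p=np.array(o["tool_pos"])
from scipy.spatial.transform import Rotation as Ro
R=Ro.from_euler("xyz",o["orientation"],degrees=True).as_matrix()
im=a["color"][:,:,::-1].copy()
big=cv2.resize(im[0:130,90:250],None,fx=5,fy=4.6,interpolation=cv2.INTER_CUBIC)
for hx,hy,z,c in((.039,.0965,0,(0,255,0)),(.0095,.0385,.066,(0,0,255)),(.0095,.0385,0,(255,255,0))):
    q=proj(a,p+np.array([[hx,hy,z],[hx,-hy,z],[-hx,-hy,z],[-hx,hy,z]])@R.T)
    q=(q-[90,0])*[5,4.6]; cv2.polylines(big,[q.astype(int)],True,c,1)
cv2.imwrite("pics/g2.png",big)
E
```

```text
(no output)
```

View pics/g2.png

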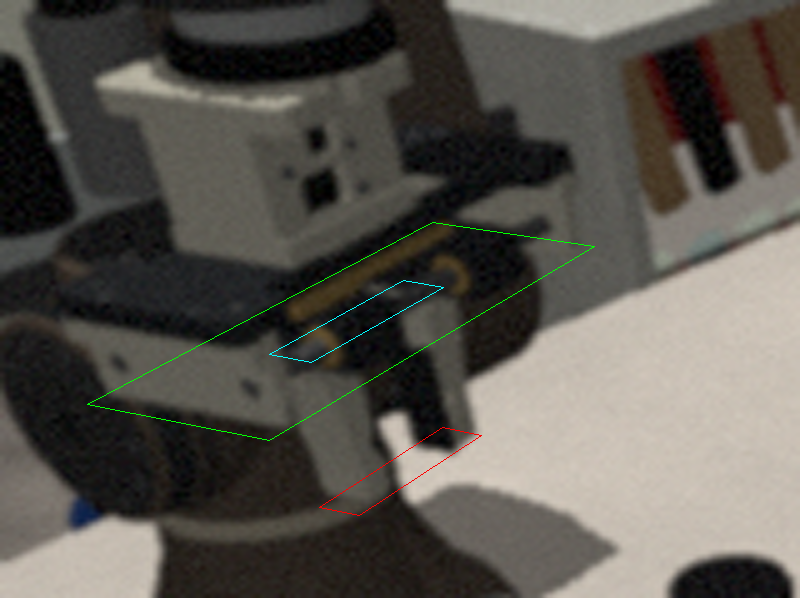

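The body really does overhang the fingers by about 30 mm. A vertical tool would touch the 180 mm tall flask with its body at 66 mm or higher, before the fingers reach it. I'll check whether the tool can lean when a pose is out of reach, in free space up high.

Emit:
send_rows --deltas '[[[-0.04,0,-0.04],0],[[-0.08,0,-0.08],0],[[-0.12,0,-0.12],0],[[-0.16,0,-0.15],0],[[-0.2,0,-0.15],0]]'

```text
clock: 4.53
tool_pos: [0.5382, -0.1289, 0.4974]
orientation: [-179.9, 0.4, -167.3]
force: [0.6, -0.8, 1.7]
opening: 0.0352
gripper_force: 0.0
```

Emit:
send_rows --deltas '[[[-0.05,0,0],0],[[-0.1,0,0],0],[[-0.15,0,0],0],[[-0.2,0,0],0],[[-0.25,0,0],0]]'

```text
clock: 4.95
tool_pos: [0.7338, -0.0844, 0.4913]
orientation: [180.0, -0.1, -167.3]
force: [0.9, -0.1, 1.5]
opening: 0.0354
gripper_force: 0.0
```

Emit:
send_rows --deltas '[[[-0.05,0,0],0],[[-0.1,0,0],0],[[-0.15,0,0],0],[[-0.2,0,0],0],[[-0.25,0,0],0]]'

```text
clock: 5.37
tool_pos: [0.896, -0.0434, 0.4738]
orientation: [-179.5, 0.5, -167.4]
force: [-3.6, 3.5, 11.7]
opening: 0.0349
gripper_force: 0.0
```

Emit:
send_rows --deltas '[[[-0.05,0,0],0],[[-0.1,0,0],0],[[-0.15,0,0],0],[[-0.2,0,0],0],[[-0.25,0,0],0]]'

```text
clock: 5.78
tool_pos: [0.9381, -0.0089, 0.4327]
orientation: [-178.9, 3.1, -167.2]
force: [-0.0, 0.0, 0.0]
opening: 0.035
gripper_force: 0.0
```

```bash
python3 - <<'E'
from h import *
o=ctrl.get_obs(); print(o["clock"],o["tool_pos"],o["orientation"],o["joint_pos"].round(1))
E
```

```text
5.7833 [ 0.93806944 -0.0089306   0.43274201] [-178.87897961    3.11995508 -167.20960014] [  11.6   51.    71.7    1.1 -107.6  -88.5]
```

Emit:
send_rows --deltas '[[[-1,0,0],0],[[-1,0,0],0],[[-1,0,0],0],[[-1,0,0],0],[[-1,0,0],0]]'

```text
clock: 6.2
tool_pos: [0.984, 0.0336, 0.3667]
orientation: [-178.3, 4.8, -167.1]
force: [-0.0, -0.5, 0.2]
opening: 0.0351
gripper_force: 0.0
```

Emit:
send_rows --deltas '[[[-1,0,0],0],[[-1,0,0],0],[[-1,0,0],0],[[-1,0,0],0],[[-1,0,0],0]]'

```text
clock: 6.62
tool_pos: [1.0184, 0.0681, 0.3157]
orientation: [-177.8, 6.9, -167.0]
force: [-0.6, 0.4, 0.0]
opening: 0.0352
gripper_force: 0.0
```

Emit:
send_rows --deltas '[[[0.05,0,0],0],[[0.1,0,0],0],[[0.15,0,0],0],[[0.2,0,0],0],[[0.25,0,0],0]]'

```text
clock: 7.03
tool_pos: [0.8581, 0.0305, 0.2969]
orientation: [-177.8, 6.9, -167.0]
force: [1.9, 0.8, 1.4]
opening: 0.0351
gripper_force: 0.0
```

```bash
python3 - <<'E'
from h import *
o=ctrl.get_obs(); print(o["clock"],o["tool_pos"],o["orientation"],o["joint_pos"].round(1))
E
```

```text
7.0333 [0.8580809  0.03054243 0.29694344] [-177.75202261    6.93969395 -167.03286451] [ 15.9  34.6  22.5   2.7 -71.2 -93.8]
```

The lean persists once commanded, because an overreach tilts the tool and that pose is kept. That gives a way to lean the tool with the tips forward; about 35° would keep the body clear. I'll line up radially, rise, and build up the tilt.

Emit:
send_rows --deltas '[[[0,0,-0.04],0.07],[[0,0,-0.08],0.12],[[0,0,-0.12],0.12],[[0,0,-0.16],0.12],[[0,0,-0.2],0.12]]'

```text
clock: 7.45
tool_pos: [0.8391, 0.0326, 0.4589]
orientation: [-179.1, 7.3, -177.9]
force: [1.0, 0.3, 0.1]
opening: 0.035
gripper_force: 0.0
```

Emit:
send_rows --deltas '[[[-1,0,0],0],[[-1,0,0],0],[[-1,0,0],0],[[-1,0,0],0],[[-1,0,0],0]]'

```text
clock: 7.87
tool_pos: [0.9649, 0.0382, 0.4365]
orientation: [-178.8, 8.3, -177.9]
force: [1.0, 1.0, -3.3]
opening: 0.0349
gripper_force: 0.0
```

Emit:
send_rows --deltas '[[[-1,0,-0.4],0],[[-1,0,-0.4],0],[[-1,0,-0.4],0],[[-1,0,-0.4],0],[[-1,0,-0.4],0]]'

```text
clock: 8.28
tool_pos: [0.9725, 0.0401, 0.4563]
orientation: [-178.7, 11.5, -177.8]
force: [0.7, 0.6, 0.5]
opening: 0.0352
gripper_force: 0.0
```

Emit:
send_rows --deltas '[[[-1,0,-0.4],0],[[-1,0,-0.4],0],[[-1,0,-0.4],0],[[-1,0,-0.4],0],[[-1,0,-0.4],0]]'

```text
clock: 8.7
tool_pos: [0.9793, 0.0421, 0.4657]
orientation: [-178.5, 13.5, -177.8]
force: [-1.3, 0.2, 0.5]
opening: 0.035
gripper_force: 0.0
```

Emit:
send_rows --deltas '[[[-1,0,-1],0],[[-1,0,-1],0],[[-1,0,-1],0],[[-1,0,-1],0],[[-1,0,-1],0]]'

```text
clock: 9.12
tool_pos: [0.9413, 0.0443, 0.5418]
orientation: [-178.2, 15.7, -177.7]
force: [0.1, -1.1, 0.5]
opening: 0.0352
gripper_force: 0.0
```

Emit:
send_rows --deltas '[[[-1,-0.1,-1],0],[[-1,-0.1,-1],0],[[-1,-0.1,-1],0],[[-1,-0.1,-1],0],[[-1,-0.1,-1],0]]'

```text
clock: 9.53
tool_pos: [0.9043, 0.0338, 0.6044]
orientation: [-178.0, 17.6, -177.7]
force: [0.5, -0.3, -0.7]
opening: 0.0351
gripper_force: 0.0
```

Emit:
send_rows --deltas '[[[-1,-0.1,-0.5],0],[[-1,-0.1,-0.5],0],[[-1,-0.1,-0.5],0],[[-1,-0.1,-0.5],0],[[-1,-0.1,-0.5],0]]'

```text
clock: 9.95
tool_pos: [0.9063, 0.0231, 0.6184]
orientation: [-177.6, 19.6, -177.5]
force: [0.7, 0.4, 1.2]
opening: 0.0348
gripper_force: 0.0
```

Emit:
send_rows --deltas '[[[-1,0.1,-0.3],0],[[-1,0.1,-0.3],0],[[-1,0.1,-0.3],0],[[-1,0.1,-0.3],0],[[-1,0.1,-0.3],0]]'

```text
clock: 10.37
tool_pos: [0.9234, 0.0465, 0.6157]
orientation: [-177.4, 21.8, -177.4]
force: [0.4, 1.2, 0.4]
opening: 0.0353
gripper_force: 0.0
```

Emit:
send_rows --deltas '[[[-1,0.1,-0.3],0],[[-1,0.1,-0.3],0],[[-1,0.1,-0.3],0],[[-1,0.1,-0.3],0],[[-1,0.1,-0.3],0]]'

```text
clock: 10.78
tool_pos: [0.9351, 0.0656, 0.6196]
orientation: [-177.1, 24.1, -177.3]
force: [0.9, 0.7, 0.2]
opening: 0.0353
gripper_force: 0.0
```

Emit:
send_rows --deltas '[[[-1,0.1,-0.3],0],[[-1,0.1,-0.3],0],[[-1,0.1,-0.3],0],[[-1,0.1,-0.3],0],[[-1,0.1,-0.3],0]]'

```text
clock: 11.2
tool_pos: [0.9427, 0.0823, 0.628]
orientation: [-176.9, 26.4, -177.2]
force: [-0.2, 0.2, 0.2]
opening: 0.0348
gripper_force: 0.0
```

Emit:
send_rows --deltas '[[[-1,0.1,-0.3],0],[[-1,0.1,-0.3],0],[[-1,0.1,-0.3],0],[[-1,0.1,-0.3],0],[[-1,0.1,-0.3],0]]'

```text
clock: 11.62
tool_pos: [0.9466, 0.097, 0.6408]
orientation: [-176.7, 28.6, -177.1]
force: [0.1, 0.2, -0.0]
opening: 0.0351
gripper_force: 0.0
```

Emit:
send_rows --deltas '[[[-1,0.1,-0.3],0],[[-1,0.1,-0.3],0],[[-1,0.1,-0.3],0],[[-1,0.1,-0.3],0],[[-1,0.1,-0.3],0]]'

```text
clock: 12.03
tool_pos: [0.947, 0.11, 0.6574]
orientation: [-176.6, 30.9, -176.9]
force: [-0.1, -0.9, 0.4]
opening: 0.0351
gripper_force: 0.0
```

Emit:
send_rows --deltas '[[[-1,0.1,-0.3],0],[[-1,0.1,-0.3],0],[[-1,0.1,-0.3],0],[[-1,0.1,-0.3],0],[[-1,0.1,-0.3],0]]'

```text
clock: 12.45
tool_pos: [0.9442, 0.1214, 0.6774]
orientation: [-176.4, 33.2, -176.7]
force: [0.3, 0.1, 0.0]
opening: 0.035
gripper_force: 0.0
```

Emit:
send_rows --deltas '[[[-1,0,-0.3],0],[[-1,0,-0.3],0],[[-1,0,-0.3],0],[[-1,0,-0.3],0],[[-1,0,-0.3],0]]'

```text
clock: 12.87
tool_pos: [0.9395, 0.1147, 0.702]
orientation: [-176.2, 35.5, -176.6]
force: [-0.4, -0.4, -0.0]
opening: 0.0351
gripper_force: 0.0
```

Emit:
send_rows --deltas '[[[-1,0,-0.3],0],[[-1,0,-0.3],0],[[-1,0,-0.3],0],[[-1,0,-0.3],0],[[-1,0,-0.3],0]]'

```text
clock: 13.28
tool_pos: [0.9319, 0.1104, 0.7281]
orientation: [-176.0, 37.8, -176.4]
force: [0.1, -0.1, 1.3]
opening: 0.0349
gripper_force: 0.0
```

```bash
cat >> h.py <<'E'
from scipy.spatial.transform import Rotation as Ro
OP=.035
def box(hx,y0,y1,z0,z1,n=25):
    g=np.meshgrid(np.linspace(-hx,hx,9),np.linspace(y0,y1,n),np.linspace(z0,z1,n)); return np.stack([a.ravel() for a in g],1)
FING=np.vstack([box(.0095,OP/2,OP/2+.021,0,.066),box(.0095,-OP/2-.021,-OP/2,0,.066)])
BODY=box(.039,-.0965,.0965,-.15,0,39)
def clear(pts,c,r=.031,h=.19):
    m=(pts[:,2]<h)
    return (np.hypot(*(pts[m,:2]-c).T).min()-r) if m.any() else 9
def state():
    o=ctrl.get_obs(); return o["clock"],np.array(o["tool_pos"]),Ro.from_euler("xyz",o["orientation"],degrees=True)
def pose(R,turn,c,back,ztip=.016,ref=0):
    """TCP for tool turned by turn deg about own z, pocket behind flask centre c by `back` beyond touch"""
    Q=R*Ro.from_euler("z",turn,degrees=True); M=Q.as_matrix()
    f=-M[:2,0]; f/=np.linalg.norm(f)
    F=FING@M.T; B=BODY@M.T; off=.066*M[:,2]
    lo,hi=-.02,.1   # distance tip centre behind flask centre
    for _ in range(30):
        m=(lo+hi)/2; tip=np.r_[c-f*m,ztip]
        if clear(F-off+tip,c)>0: hi=m
        else: lo=m
    tip=np.r_[c-f*(hi+back),ztip]; p=tip-off
    return p,Q,f,hi,clear(B+p,c),(F+p)[:,2].min(),B+p
E
python3 - <<'E'
from h import *
t,p,R=state(); M=R.as_matrix(); print(t,p,"z",M[:,2].round(3),"x",M[:,0].round(3))
for turn in(-60,-50,-40,-30,-20,-10,0,10):
    P,Q,f,d,cb,zm,B=pose(R,turn,np.array([.475,-.09]),0)
    print(turn,"f",np.degrees(np.arctan2(f[1],f[0])).round(1),"d",round(d,4),"bodyclr",round(cb,4),"zmin",round(zm,4),P.round(3),"Bzmin",B[:,2].min().round(3))
E
```

```text
13.2833 [0.93193028 0.11038529 0.72807814] z [ 0.615 -0.031 -0.788] x [-0.788 -0.05  -0.613]
-60 f 67.0 d 0.0393 bodyclr -0.0088 zmin -0.008 [ 0.419 -0.124  0.068] Bzmin 0.004
-50 f 58.3 d 0.0395 bodyclr -0.0012 zmin -0.0068 [ 0.414 -0.122  0.068] Bzmin 0.005
-40 f 49.0 d 0.0392 bodyclr 0.0048 zmin -0.0049 [ 0.409 -0.118  0.068] Bzmin 0.009
-30 f 38.9 d 0.0384 bodyclr 0.0091 zmin -0.0024 [ 0.405 -0.112  0.068] Bzmin 0.014
-20 f 27.9 d 0.0371 bodyclr 0.0118 zmin 0.0006 [ 0.402 -0.105  0.068] Bzmin 0.021
-10 f 16.1 d 0.0356 bodyclr 0.013 zmin 0.0041 [ 0.4   -0.098  0.068] Bzmin 0.029
0 f 3.6 d 0.0339 bodyclr 0.0127 zmin 0.008 [ 0.401 -0.09   0.068] Bzmin 0.039
10 f -9.0 d 0.0338 bodyclr 0.0127 zmin 0.0082 [ 0.401 -0.083  0.068] Bzmin 0.039
```

```bash
cat >> h.py <<'E'
def go(target,turn=0,n=None):
    t,p,R=state(); d=R.inv().apply(np.asarray(target)-p)
    print("from",p.round(4),"to",np.round(target,4),"share",(d/.8).round(4),"turn",round(turn/90,4),"dist",np.linalg.norm(d).round(4))
E
python3 - <<'E'
from h import *
t,p,R=state()
P,Q,f,d,cb,zm,B=pose(R,-15,np.array([.475,-.09]),.02,ztip=.02)
print(P,f,cb,zm); go(np.r_[P[:2],.4],-15)
E
```

```text
[ 0.38216418 -0.10911288  0.0719986 ] [0.92667932 0.37585295] 0.032348175861677625 0.0063302709177515265
from [0.9319 0.1104 0.7281] to [ 0.3822 -0.1091  0.4   ] share [ 0.8069 -0.2373 -0.0909] turn -0.1667 dist 0.6768
```

Emit:
send_rows --deltas '[[[0.04,-0.012,-0.005],0],[[0.08,-0.024,-0.009],0],[[0.12,-0.036,-0.014],0],[[0.16,-0.048,-0.018],0],[[0.2,-0.059,-0.023],0]]'

```text
clock: 13.7
tool_pos: [0.8121, 0.0624, 0.6557]
orientation: [-176.0, 37.8, -176.3]
force: [0.5, -0.5, 1.8]
opening: 0.0352
gripper_force: 0.0
```

Emit:
send_rows --deltas '[[[0.04,-0.012,-0.005],0],[[0.08,-0.024,-0.009],0],[[0.12,-0.036,-0.014],0],[[0.16,-0.048,-0.018],0],[[0.2,-0.059,-0.023],0]]'

```text
clock: 14.12
tool_pos: [0.6751, 0.0075, 0.5756]
orientation: [-176.0, 37.8, -176.4]
force: [-0.0, -0.5, 1.2]
opening: 0.035
gripper_force: 0.0
```

Emit:
send_rows --deltas '[[[0.04,-0.012,-0.005],0],[[0.08,-0.024,-0.009],0],[[0.12,-0.036,-0.014],0],[[0.16,-0.048,-0.018],0],[[0.2,-0.059,-0.023],0]]'

```text
clock: 14.53
tool_pos: [0.5389, -0.047, 0.4945]
orientation: [-176.0, 37.8, -176.4]
force: [0.4, -0.2, 0.0]
opening: 0.035
gripper_force: 0.0
```

Emit:
send_rows --deltas '[[[0.04,-0.012,-0.005],-0.06],[[0.08,-0.024,-0.009],-0.12],[[0.12,-0.036,-0.014],-0.167],[[0.16,-0.048,-0.018],-0.167],[[0.2,-0.059,-0.023],-0.167]]'

```text
clock: 14.95
tool_pos: [0.4025, -0.1016, 0.4133]
orientation: [-164.9, 35.3, -157.9]
force: [0.4, 0.5, 0.4]
opening: 0.0351
gripper_force: 0.0
```

```bash
python3 - <<'E'
from h import *
o=ctrl.get_obs(); print(o["joint_pos"].round(1))
t,p,R=state(); print(t,R.as_matrix()[:,2].round(3))
for c in((.475,-.09),):
    P,Q,f,d,cb,zm,B=pose(R,0,np.array(c),.025,ztip=.02)
    print(f,cb,zm); go(P)
E
```

```text
[  25.3  -31.8  -48.2   25.8  -42.  -112.4]
14.95 [ 0.615 -0.032 -0.788]
[0.92638234 0.37658433] 0.03726539880308419 0.006311676283713166
from [ 0.4025 -0.1016  0.4133] to [ 0.3775 -0.111   0.072 ] share [0.2738 0.0867 0.3173] turn 0.0 dist 0.3424
```

```bash
python3 - <<'E'
from h import *
t,p,R=state(); go([.37,-.114,.37]); print((R.inv().apply([0,0,-1])/.8).round(4))
E
```

```text
from [ 0.4025 -0.1016  0.4133] to [ 0.37  -0.114  0.37 ] share [0.0668 0.0059 0.0181] turn 0.0 dist 0.0556
[0.7224 0.2662 0.9848]
```

Emit:
send_rows --deltas '[[[0.034,0.003,0.009],0],[[0.067,0.006,0.018],0],[[0.089,0.014,0.047],0],[[0.11,0.022,0.077],0],[[0.139,0.033,0.116],0]]'

```text
clock: 15.37
tool_pos: [0.3833, -0.1344, 0.3058]
orientation: [-167.0, 34.9, -158.0]
force: [0.3, -0.0, -1.0]
opening: 0.0353
gripper_force: 0.0
```

```bash
python3 - <<'E'
from h import *
t,p,R=state(); o=ctrl.get_obs(); print(o["joint_pos"].round(1)); print(p,R.as_matrix()[:,2].round(3)); 
P,Q,f,d,cb,zm,B=pose(R,0,np.array((.475,-.09)),.025,ztip=.02); go(P)
E
```

```text
[  14.5  -27.6  -58.1   21.   -24.8 -103. ]
[ 0.38332772 -0.13444104  0.30577113] [ 0.601 -0.    -0.799]
from [ 0.3833 -0.1344  0.3058] to [ 0.3788 -0.1129  0.0727] share [0.1625 0.081  0.2294] turn 0.0 dist 0.2341
```

```bash
cat > kin.py <<'E'
from h import *
D=[(20.546,.682,-70.136,.6746,.2913),(-7.837,-21.67,-76.18,.41486,.37133),(51,71.7,-107.6,.9381,.4327),(34.6,22.5,-71.2,.8586,.2969)]
A_=[];b_=[]
for j2,j3,j5,r,z in D:
    a,c,s=np.radians([j2,j2-j3,j2-j3-j5])
    A_+= [[1,0,np.sin(a),np.cos(c),np.cos(s)],[0,1,np.cos(a),-np.sin(c),-np.sin(s)]]; b_+=[r,z]
A_=np.array(A_);b_=np.array(b_)
k=np.linalg.lstsq(A_[:, :],b_,rcond=1e-6)
print(k[0].round(4),"res",(A_@k[0]-b_).round(4),k[3].round(3))
E
python3 kin.py
```

```text
[0.0548 0.2942 0.5663 0.4496 0.3765] res [ 0.0018  0.0039 -0.0008 -0.0001 -0.0023  0.0008  0.0013 -0.0047] [3.348 2.864 0.69  0.328 0.05 ]
```

```bash
cat > kin.py <<'E'
from h import *
E_=lambda a,d:Ro.from_euler(a,d,degrees=True)
D=[([-60.671,20.546,.682,0,-70.136],[.15,-.658,.2915]),([5.02,-7.837,-21.67,-.05,-76.18],[.38335,-.1586,.37133]),
([11.6,51,71.7,1.1,-107.6],[.93807,-.00893,.43274]),([15.9,34.6,22.5,2.7,-71.2],[.85808,.03054,.29694]),
([25.3,-31.8,-48.2,25.8,-42],[.4025,-.1016,.4133]),([14.5,-27.6,-58.1,21,-24.8],[.3833,-.1344,.3058])]
def fk(k,j,s4=-1):
    a1,h,a2,a3,L,b=k; B=E_("z",j[0])
    F=B*E_("y",j[1]-j[2]); T=F*E_("x",s4*j[3])*E_("y",-j[4])
    z=T.apply([1,0,0])
    return B.apply([a1,0,h])+ (B*E_("y",j[1])).apply([0,0,a2])+F.apply([a3,0,b])+L*z, z
if __name__=="__main__":
  for s4 in(-1,1):
    r=least_squares(lambda k:np.concatenate([fk(k,j,s4)[0]-p for j,p in D]),[.05,.35,.5,.45,.25,0])
    print(s4,r.x.round(4),np.abs(r.fun).max().round(4),fk(r.x,D[4][0],s4)[1].round(3),fk(r.x,D[5][0],s4)[1].round(3)); 
E
python3 kin.py
```

```text
-1 [-0.1655  0.435   0.7389  0.5384  0.6948  0.0453] 0.1843 [ 0.615 -0.031 -0.788] [ 0.602  0.001 -0.798]
1 [ 0.3975  0.0157  0.3457  0.2163 -0.1956 -0.1023] 0.2057 [ 0.366  0.495 -0.788] [ 0.527  0.292 -0.798]
```

```bash
sed -i 's/B.apply(\[a1,0,h\])/B.apply([a1,d,h])/; s/a1,h,a2,a3,L,b=k/a1,h,a2,a3,L,b,d=k/; s/.25,0\])/.25,0,-.19])/; s/for s4 in(-1,1)/for s4 in(-1,)/' kin.py; python3 kin.py
```

```text
-1 [ 0.0437  0.2792  0.5929  0.4187  0.364  -0.0095 -0.1821] 0.0443 [ 0.615 -0.031 -0.788] [ 0.602  0.001 -0.798]
```

```bash
sed -i 's/L,b,d=k/L,b,d,e,g=k/; s/+L\*z, z/+(F*E_("x",s4*j[3])).apply([0,e,0])+T.apply([L,0,g]), z/; s/.25,0,-.19\])/.25,0,-.1,-.1,0])/' kin.py
python3 kin.py
```

```text
-1 [-3.000e-04  1.980e-01  6.022e-01  4.643e-01  3.121e-01  1.000e-04
  5.000e-04 -1.923e-01 -5.000e-04] 0.0013 [ 0.615 -0.031 -0.788] [ 0.602  0.001 -0.798]
```

```bash
cat > plan.py <<'E'
from h import *; from kin import fk,D
k=least_squares(lambda k:np.concatenate([fk(k,j)[0]-p for j,p in D]),[.05,.35,.5,.45,.25,0,-.1,-.1,0]).x
LO=[-176,-82,-58,-173,-174]; HI=[176,121,71.5,95,-1]
def ik(p,z,j0=(10,-20,-40,10,-40)):
    r=least_squares(lambda j:np.r_[(fk(k,j)[0]-p)*10,(fk(k,j)[1]-z)*3],j0,bounds=(LO,HI),x_scale=20)
    return r.x,np.abs(r.fun).max()
def Rof(zx,zy,fdeg):
    z=np.array([zx,zy,-np.sqrt(1-zx*zx-zy*zy)]); f=np.radians(fdeg)
    x=-np.array([np.cos(f),np.sin(f),0]); x[2]=-(x[0]*z[0]+x[1]*z[1])/z[2]; x/=np.linalg.norm(x)
    return Ro.from_matrix(np.c_[x,np.cross(z,x),z])
ST=[((.648,-.1),.033,.24),((.657,.073),.033,.225)]
def ev(zx,zy,f,c,ztip=.02,back=0):
    R=Rof(zx,zy,f); P,Q,ff,d,cb,zm,B=pose(R,0,np.array(c),back,ztip)
    P=P+[0,0,.004-min(0,zm)-0] if zm<.004 else P
    j,e=ik(P,R.as_matrix()[:,2]); F=FING@R.as_matrix().T+P
    cs=min(clear(np.vstack([B,F]),np.array(s),r,h) for s,r,h in ST)
    return e,cb,cs,j,P
if __name__=="__main__":
  F0=(.475,-.09)
  for psi in(0,20,40,60,80):
    for th in(32,38):
      zx,zy=np.sin(np.radians(th))*np.array([np.cos(np.radians(psi)),np.sin(np.radians(psi))])
      out=[]
      for f,c in((30,F0),(50,F0),(70,F0),(50,(.555,-.007)),(-3,(.555,-.006)),(-3,(.65,-.009)),(15,(.65,-.009))):
        e,cb,cs,j,P=ev(zx,zy,f,c); out.append("%s %.3f/%3d/%3d"%("ok" if e<.01 else "--",min(e,9),cb*1e3,cs*1e3))
      print(psi,th,"|".join(out))
E
python3 plan.py
```

```text
0 32 -- 0.100/  3/154|-- 0.098/ -2/129|-- 0.092/-15/102|-- 0.285/ -2/ 41|-- 0.284/  4/ 99|-- 0.437/  4/  4|-- 0.411/  5/-16
0 38 ok 0.000/ 11/156|ok 0.000/  5/143|ok 0.000/ -8/115|-- 0.081/  5/ 53|-- 0.074/ 12/ 99|-- 0.161/ 12/ 11|-- 0.154/ 12/ -5
20 32 ok 0.000/  5/149|ok 0.000/  3/128|ok 0.000/ -2/104|ok 0.000/  3/ 31|ok 0.000/  4/ 90|ok 0.000/  4/ -4|ok 0.000/  4/-24
20 38 ok 0.000/ 12/150|ok 0.000/ 11/139|ok 0.000/  5/117|ok 0.000/ 11/ 41|ok 0.000/ 12/ 94|ok 0.000/ 12/  0|ok 0.000/ 12/-17
40 32 ok 0.000/  5/143|ok 0.000/  5/119|ok 0.000/  3/ 97|ok 0.000/  5/ 17|ok 0.000/  0/ 80|ok 0.000/  0/-13|ok 0.000/  4/-31
40 38 ok 0.000/ 12/145|ok 0.000/ 12/128|ok 0.000/ 11/109|ok 0.000/ 12/ 23|ok 0.000/  8/ 82|ok 0.000/  8/-10|ok 0.000/ 12/-27
60 32 ok 0.000/  3/132|ok 0.000/  5/106|ok 0.000/  5/ 84|ok 0.000/  5/  1|ok 0.000/ -9/ 71|ok 0.000/ -9/-22|ok 0.000/  0/-31
60 38 ok 0.000/ 11/135|ok 0.000/ 12/112|ok 0.000/ 12/ 92|ok 0.000/ 12/  5|ok 0.000/ -2/ 71|ok 0.000/ -2/-21|ok 0.000/  7/-31
80 32 ok 0.000/ -2/122|ok 0.000/  3/ 94|ok 0.000/  5/ 70|ok 0.000/  3/-10|ok 0.000/-25/ 65|ok 0.000/-25/-29|ok 0.000/-11/-32
80 38 ok 0.000/  5/123|ok 0.000/ 11/ 96|ok 0.000/ 12/ 74|ok 0.000/ 11/-10|ok 0.000/-23/ 65|ok 0.000/-23/-29|ok 0.000/ -4/-31
```

```bash
python3 - <<'E'
import plan; from plan import *
plan.LO=[-120,-60,-57.5,-120,-150]; plan.HI=[120,100,71,94,-3]
def ik2(p,z):
    best=None
    for j0 in((0,-20,-40,0,-40),(40,0,-20,40,-60),(20,20,0,-30,-60),(-20,-20,-40,-60,-40),(60,-20,-40,70,-30)):
        j,e=ik(p,z,j0)
        if best is None or e<best[1]-1e-4: best=(j,e)
    return best
for psi in(-20,0,20,40,60):
    for th in(38,):
      s=np.sin(np.radians(th)); zx,zy=s*np.cos(np.radians(psi)),s*np.sin(np.radians(psi))
      for f,c in((30,(.475,-.09)),(50,(.475,-.09)),(45,(.555,-.007)),(-3,(.555,-.006)),(-3,(.60,-.008)),(-3,(.65,-.009))):
        R=Rof(zx,zy,f); P,Q,ff,d,cb,zm,B=pose(R,0,np.array(c),0,.02); P[2]+=max(0,.004-zm)
        j,e=ik2(P,R.as_matrix()[:,2])
        print(psi,f,c,"e%.3f"%e,j.round(0),"cb",round(cb*1e3),"cs",[round(1e3*clear(B,np.array(q),r,h)) for q,r,h in ST])
E
```

```text
-20 30 (0.475, -0.09) e0.024 [ -25.    7.  -46. -110.   -3.] cb 6 cs [167, 225]
-20 50 (0.475, -0.09) e0.042 [ -25.    7.  -45. -109.   -3.] cb -9 cs [133, 233]
-20 45 (0.555, -0.007) e0.217 [ -17.   12.  -40. -120.   -3.] cb -4 cs [63, 123]
-20 -3 (0.555, -0.006) e0.320 [ -14.   12.  -41. -120.   -3.] cb 13 cs [118, 99]
-20 -3 (0.6, -0.008) e0.342 [ -13.   16.  -37. -120.   -3.] cb 13 cs [73, 54]
-20 -3 (0.65, -0.009) e0.364 [ -12.   19.  -32. -120.   -3.] cb 13 cs [24, 5]
0 30 (0.475, -0.09) e0.000 [-16.   8. -43. -76. -10.] cb 12 cs [169, 236]
0 50 (0.475, -0.09) e0.000 [-15.   8. -42. -71. -10.] cb 6 cs [143, 247]
0 45 (0.555, -0.007) e0.085 [ -4.  13. -37. -84.  -3.] cb 8 cs [58, 135]
0 -3 (0.555, -0.006) e0.076 [ -5.  13. -38. -96.  -3.] cb 12 cs [106, 110]
0 -3 (0.6, -0.008) e0.115 [ -5.  16. -34. -96.  -3.] cb 12 cs [61, 65]
0 -3 (0.65, -0.009) e0.162 [ -5.  19. -29. -98.  -3.] cb 12 cs [11, 15]
20 30 (0.475, -0.09) e0.000 [-25.  12. -38. -68. -28.] cb 13 cs [162, 246]
20 50 (0.475, -0.09) e0.000 [-26.  12. -37. -67. -29.] cb 12 cs [141, 254]
20 45 (0.555, -0.007) e0.000 [ -7
[... 449 characters left out ...]
. -28. -61. -35.] cb 13 cs [28, 140]
40 -3 (0.555, -0.006) e0.000 [-11.  16. -31. -62. -33.] cb 9 cs [82, 121]
40 -3 (0.6, -0.008) e0.000 [ -9.  19. -26. -60. -32.] cb 9 cs [38, 77]
40 -3 (0.65, -0.009) e0.000 [ -7.  22. -22. -58. -32.] cb 9 cs [-11, 28]
60 30 (0.475, -0.09) e0.000 [-28.  22. -25. -50. -54.] cb 12 cs [136, 254]
60 50 (0.475, -0.09) e0.000 [-28.  23. -24. -49. -54.] cb 13 cs [112, 250]
60 45 (0.555, -0.007) e0.000 [-15.  23. -21. -53. -48.] cb 13 cs [10, 138]
60 -3 (0.555, -0.006) e0.000 [-13.  21. -24. -54. -47.] cb -3 cs [72, 109]
60 -3 (0.6, -0.008) e0.000 [-11.  23. -19. -53. -47.] cb -3 cs [28, 67]
60 -3 (0.65, -0.009) e0.000 [-10.  26. -14. -51. -48.] cb -3 cs [-21, 23]
```

```bash
cat > tr.py <<'E'
import plan; from plan import *
plan.LO=[-175,-81,-58,-173,-174]; plan.HI=[175,121,71,95,-1]
def trace(j,P0,wps,z,verbose=True):
    p=np.array(P0,float)
    for w in wps:
        w=np.array(w,float); n=int(np.ceil(np.linalg.norm(w-p)/.03)); js=[]
        worst=0
        for i in range(1,n+1):
            j,e=ik(p+(w-p)*i/n,z,np.clip(j,np.array(plan.LO)+.1,np.array(plan.HI)-.1)); worst=max(worst,e); js.append(j)
        js=np.array(js); p=w
        print(w,n,"err%.3f"%worst,"j",j.round(0),"j3min %.0f max %.0f j5max %.0f maxstep %.0f"%(js[:,2].min(),js[:,2].max(),js[:,4].max(),np.abs(np.diff(js,axis=0)).max() if n>1 else 0))
    return j
E
python3 - <<'E'
from tr import *
t,p,R=state(); j=np.array(ctrl.get_obs()["joint_pos"])[:5]; z=R.as_matrix()[:,2]
trace(j,p,[(.62,.1,.6),(.5,.6,.6),(.1,.85,.6),(.03,.95,.65)],z)
z2=np.array([.6,.2,0]); z2[2]=-np.sqrt(1-.4)
print("return")
j,e=ik(np.array([.05,.93,.6]),z2,(60,40,60,-20,-90)); print(j,e)
trace(j,[.05,.93,.6],[(.5,.6,.6),(.62,.1,.6),(.6,-.2,.45),(.4,-.17,.4),(.385,-.13,.3),(.385,-.13,.08)],z2)
E
```

```text
[0.62 0.1  0.6 ] 15 err0.000 j [ 36.  -6.  -9.  25. -58.] j3min -56 max -9 j5max -27 maxstep 4
[0.5 0.6 0.6] 18 err0.000 j [ 76.  18.  14.  37. -78.] j3min -10 max 14 j5max -59 maxstep 3
[0.1  0.85 0.6 ] 16 err0.000 j [ 106.   43.   55.   38. -109.] j3min 14 max 55 j5max -79 maxstep 7
[0.03 0.95 0.65] 5 err0.471 j [ 110.   52.   71.   44. -108.] j3min 71 max 71 j5max -108 maxstep 2
return
[ 108.54174839   49.49585286   66.13766666   40.45018009 -102.88320932] 6.140199459991891e-11
[0.5 0.6 0.6] 19 err0.000 j [ 74.  12.   5.  36. -63.] j3min 5 max 53 j5max -63 maxstep 8
[0.62 0.1  0.6 ] 18 err0.000 j [ 31.  -7.  -5.  10. -53.] j3min -10 max 3 j5max -53 maxstep 4
[ 0.6  -0.2   0.45] 12 err0.000 j [-11.  -0.  -4. -23. -53.] j3min -8 max -4 j5max -50 maxstep 4
[ 0.4  -0.17  0.4 ] 7 err0.000 j [-14. -18. -24. -25. -53.] j3min -24 max -7 j5max -52 maxstep 3
[ 0.385 -0.13   0.3  ] 4 err0.000 j [ -5. -19. -38. -25. -37.] j3min -38 max -28 j5max -37 maxstep 4
[ 0.385 -0.13   0.08 ] 8 err0.000 j [-30.  10. -40. -69. -30.] j3min -41 max -39 j5max -29 maxstep 7
```

```bash
python3 - <<'E'
from h import *
t,p,R=state()
w=[p]+[np.array(a) for a in((.62,.1,.6),(.5,.6,.6),(.1,.85,.6))]
for a,b in zip(w,w[1:]): print((R.inv().apply(b-a)/.8).round(3),np.linalg.norm(b-a).round(3))
for d in((0,1,0),(-.2,1,0),(0,0,1)): print(d,(R.inv().apply(d)).round(3))
E
```

```text
[-0.525  0.138 -0.116] 0.444
[-0.078  0.632 -0.09 ] 0.514
[ 0.284  0.42  -0.301] 0.472
(0, 1, 0) [-0.308  0.951 -0.   ]
(-0.2, 1, 0) [-0.156  1.001 -0.12 ]
(0, 0, 1) [-0.572 -0.185 -0.799]
```

Emit:
send_rows --deltas '[[[-0.225,0.06,-0.05],0],[[-0.225,0.06,-0.05],0],[[-0.225,0.06,-0.05],0],[[-0.225,0.06,-0.05],0],[[-0.225,0.06,-0.05],0]]'

```text
clock: 15.78
tool_pos: [0.4868, -0.0318, 0.4326]
orientation: [-167.0, 34.7, -158.1]
force: [1.4, -0.1, -0.2]
opening: 0.035
gripper_force: 0.0
```

Emit:
send_rows --deltas '[[[-0.225,0.06,-0.05],0],[[-0.225,0.06,-0.05],0],[[-0.225,0.06,-0.05],0],[[-0.225,0.06,-0.05],0],[[-0.225,0.06,-0.05],0]]'

```text
clock: 16.2
tool_pos: [0.5888, 0.0696, 0.557]
orientation: [-167.0, 34.6, -158.1]
force: [0.4, 0.1, 0.3]
opening: 0.0351
gripper_force: 0.0
```

Emit:
send_rows --deltas '[[[-0.08,0.23,-0.04],0],[[-0.08,0.23,-0.04],0],[[-0.08,0.23,-0.04],0],[[-0.08,0.23,-0.04],0],[[-0.08,0.23,-0.04],0]]'

```text
clock: 16.62
tool_pos: [0.5711, 0.2648, 0.5824]
orientation: [-167.0, 34.5, -158.1]
force: [-0.1, -0.3, 0.1]
opening: 0.0348
gripper_force: 0.0
```

Emit:
send_rows --deltas '[[[-0.05,0.23,-0.04],0],[[-0.05,0.23,-0.04],0],[[-0.05,0.23,-0.04],0],[[-0.05,0.23,-0.04],0],[[-0.05,0.23,-0.04],0]]'

```text
clock: 17.03
tool_pos: [0.5372, 0.4534, 0.5956]
orientation: [-167.0, 34.4, -158.0]
force: [0.7, 0.2, -0.4]
opening: 0.0352
gripper_force: 0.0
```

Emit:
send_rows --deltas '[[[0.07,0.2,-0.1],0],[[0.07,0.2,-0.1],0],[[0.07,0.2,-0.1],0],[[0.07,0.2,-0.1],0],[[0.07,0.2,-0.1],0]]'

```text
clock: 17.45
tool_pos: [0.4057, 0.588, 0.5985]
orientation: [-167.0, 34.5, -158.0]
force: [0.3, -0.4, -0.7]
opening: 0.035
gripper_force: 0.0
```

Emit:
send_rows --deltas '[[[0.11,0.18,-0.12],0],[[0.11,0.18,-0.12],0],[[0.11,0.18,-0.12],0],[[0.11,0.18,-0.12],0],[[0.11,0.18,-0.12],0]]'

```text
clock: 17.87
tool_pos: [0.2457, 0.6971, 0.5993]
orientation: [-167.0, 34.5, -158.0]
force: [1.2, -0.1, -0.6]
opening: 0.0348
gripper_force: 0.0
```

Emit:
send_rows --deltas '[[[0.11,0.18,-0.12],0],[[0.11,0.18,-0.12],0],[[0.11,0.18,-0.12],0],[[0.11,0.18,-0.12],0],[[0.11,0.18,-0.12],0]]'

```text
clock: 18.28
tool_pos: [0.0856, 0.8072, 0.5993]
orientation: [-166.9, 34.4, -158.0]
force: [0.4, 0.7, -0.2]
opening: 0.0348
gripper_force: 0.0
```

```bash
python3 - <<'E'
from h import *
t,p,R=state(); print(t,p,R.as_matrix()[:,2].round(3),ctrl.get_obs()["joint_pos"].round(1)); print(R.inv().apply([0,1,0]).round(3),R.inv().apply([-.1,1,.2]).round(3))
E
```

```text
18.2833 [0.08556143 0.80717484 0.59934295] [ 0.596 -0.003 -0.803] [ 108.1   35.7   42.    36.  -105.9 -172.9]
[-0.309  0.951 -0.003] [-0.346  0.938 -0.223]
```

Emit:
send_rows --deltas '[[[-0.02,0.06,0],-0.07],[[-0.04,0.12,0],-0.14],[[-0.06,0.18,0],-0.21],[[-0.06,0.18,0],-0.28],[[-0.06,0.18,0],-0.33]]'

```text
clock: 18.7
tool_pos: [0.0933, 0.9066, 0.5575]
orientation: [-150.8, 24.7, -125.0]
force: [-0.0, 0.1, 0.5]
opening: 0.0351
gripper_force: 0.0
```

```bash
python3 - <<'E'
from h import *
t,p,R=state(); print(t,p,R.as_matrix()[:,2].round(3),ctrl.get_obs()["joint_pos"].round(1)); print(R.inv().apply([0,1,0]).round(3),R.inv().apply([-.1,1,.3]).round(3))
E
```

```text
18.7 [0.09331556 0.90664616 0.55747854] [ 0.609  0.018 -0.793] [ 105.5   54.1   71.2   39.6 -111.9 -133.4]
[-0.744  0.668  0.018] [-0.817  0.594 -0.281]
```

Emit:
send_rows --deltas '[[[-0.8,0.6,-0.28],0],[[-0.8,0.6,-0.28],0],[[-0.8,0.6,-0.28],0],[[-0.8,0.6,-0.28],0],[[-0.8,0.6,-0.28],0]]'

```text
clock: 19.12
tool_pos: [0.0885, 0.9371, 0.5352]
orientation: [-152.1, 27.3, -124.8]
force: [-0.7, -1.1, 0.6]
opening: 0.0348
gripper_force: 0.0
```

Emit:
send_rows --deltas '[[[-0.8,0.6,-0.28],0],[[-0.8,0.6,-0.28],0],[[-0.8,0.6,-0.28],0],[[-0.8,0.6,-0.28],0],[[-0.8,0.6,-0.28],0]]'

```text
clock: 19.53
tool_pos: [0.0804, 0.9653, 0.5083]
orientation: [-152.5, 29.0, -123.8]
force: [0.1, 0.3, 0.8]
opening: 0.0348
gripper_force: 0.0
```

Emit:
send_rows --deltas '[[[-0.8,0.6,-0.28],0],[[-0.8,0.6,-0.28],0],[[-0.8,0.6,-0.28],0],[[-0.8,0.6,-0.28],0],[[-0.8,0.6,-0.28],0]]'

```text
clock: 19.95
tool_pos: [0.0698, 0.988, 0.4897]
orientation: [-152.9, 30.7, -122.7]
force: [0.1, 0.3, -1.0]
opening: 0.0349
gripper_force: 0.0
```

```bash
python3 - <<'E'
from h import *
t,p,R=state(); print(t,p,R.as_matrix()[:,2].round(3),ctrl.get_obs()["joint_pos"].round(1)); print(R.inv().apply([0,1,0]).round(3),R.inv().apply([-.1,1,.3]).round(3))
E
```

```text
19.95 [0.06980218 0.9880291  0.4897086 ] [ 0.629  0.137 -0.766] [ 106.4   59.2   71.6   41.  -102.1 -137.6]
[-0.723  0.677  0.137] [-0.83   0.622 -0.156]
```

Emit:
send_rows --deltas '[[[-0.75,0.6,-0.2],0],[[-0.75,0.6,-0.2],0],[[-0.75,0.6,-0.2],0],[[-0.75,0.6,-0.2],0],[[-0.75,0.6,-0.2],0]]'

```text
clock: 20.37
tool_pos: [0.06, 1.0124, 0.4671]
orientation: [-153.4, 32.5, -121.7]
force: [-0.6, 0.3, 0.1]
opening: 0.0352
gripper_force: 0.0
```

Emit:
send_rows --deltas '[[[-0.75,0.6,-0.2],0],[[-0.75,0.6,-0.2],0],[[-0.75,0.6,-0.2],0],[[-0.75,0.6,-0.2],0],[[-0.75,0.6,-0.2],0]]'

```text
clock: 20.78
tool_pos: [0.0477, 1.0318, 0.4528]
orientation: [-153.9, 34.2, -120.6]
force: [0.6, 0.4, -0.1]
opening: 0.0352
gripper_force: 0.0
```

```bash
cat > chk.py <<'E'
from tr import *
t,p,R=state(); z=R.as_matrix()[:,2]; o=ctrl.get_obs(); print(t,p,z.round(3),o["joint_pos"].round(1))
E
cat > leg.py <<'E'
from chk import *
zx,zy=z[:2]
j=o["joint_pos"][:5]
j=trace(j,p,[(.5,.6,.6),(.62,.1,.6),(.6,-.2,.45),(.4,-.17,.4),(.385,-.13,.3),(.385,-.13,.08)],z)
for f,c in((35,(.475,-.09)),(45,(.475,-.09)),(45,(.555,-.007)),(20,(.555,-.006)),(-3,(.58,-.007)),(-3,(.645,-.009)),(-12,(.645,-.009)),(-18,(.645,-.009))):
    e,cb,cs,jj,P=ev(zx,zy,f,c); j,e=ik(P,z,j); print(f,c,"e%.3f"%e,j.round(0),"cb %.0f cs %.0f"%(cb*1e3,cs*1e3),P.round(3))
E
python3 leg.py
```

```text
20.7833 [0.04770588 1.03184391 0.45277135] [ 0.636  0.211 -0.742] [ 107.2   62.1   71.6   42.4  -96.3 -139.9]
[0.5 0.6 0.6] 22 err0.000 j [ 74.  11.   2.  40. -60.] j3min 1 max 54 j5max -60 maxstep 8
[0.62 0.1  0.6 ] 18 err0.000 j [ 31.  -8.  -8.  11. -49.] j3min -14 max -1 j5max -49 maxstep 4
[ 0.6  -0.2   0.45] 12 err0.000 j [-13.  -1.  -5. -26. -51.] j3min -10 max -5 j5max -46 maxstep 4
[ 0.4  -0.17  0.4 ] 7 err0.000 j [-17. -19. -24. -29. -52.] j3min -24 max -8 j5max -50 maxstep 3
[ 0.385 -0.13   0.3  ] 4 err0.000 j [ -9. -19. -37. -30. -37.] j3min -37 max -27 j5max -37 maxstep 4
[ 0.385 -0.13   0.08 ] 8 err0.000 j [-35.  11. -40. -74. -34.] j3min -40 max -38 j5max -32 maxstep 6
35 (0.475, -0.09) e0.000 [-34.  14. -39. -77. -33.] cb 18 cs 150 [ 0.404 -0.124  0.069]
45 (0.475, -0.09) e0.000 [-34.  14. -38. -76. -33.] cb 18 cs 145 [ 0.407 -0.13   0.069]
45 (0.555, -0.007) e0.000 [-17.  15. -35. -82. -23.] cb 18 cs 54 [ 0.487 -0.047  0.069]
20 (0.555, -0.006) e0.000 [-15.  15. -36. -84. -22.] cb 17 cs 75 [ 0.482 -0.031  0.069]
-3 (0.58, -0.007) e0.000 [-12.  15. -34. -84. -20.] cb 18 cs 74 [ 0.502 -0.019  0.069]
-3 (0.645, -0.009) e0.000 [ -7.  19. -28. -77. -17.] cb 18 cs 9 [ 0.567 -0.021  0.069]
-12 (0.645, -0.009) e0.000 [ -5.  18. -28. -76. -16.] cb 18 cs 18 [ 0.566 -0.015  0.073]
-18 (0.645, -0.009) e0.000 [ -5.  18. -28. -76. -16.] cb 17 cs 20 [ 0.567 -0.011  0.073]
```

```bash
python3 - <<'E'
from chk import *
M=R.as_matrix(); print("f now",np.degrees(np.arctan2(-M[1,0],-M[0,0])))
for tu in(20,24,28,32,36,40):
    X=(R*Ro.from_euler("z",tu,degrees=True)).as_matrix()[:,0]; print(tu,np.degrees(np.arctan2(-X[1],-X[0])).round(1))
w=[p]+[np.array(a) for a in((.5,.6,.6),(.62,.1,.6),(.6,-.2,.45),(.386,-.143,.4))]
for a,b in zip(w,w[1:]): print((R.inv().apply(b-a)/.8).round(3),np.linalg.norm(b-a).round(3))
E
```

```text
20.7833 [0.04770588 1.03184391 0.45277135] [ 0.636  0.211 -0.742] [ 107.2   62.1   71.6   42.4  -96.3 -139.9]
f now 59.37909063894848
20 35.4
24 30.2
28 24.9
32 19.5
36 14.1
40 8.8
[ 0.042 -0.794  0.109] 0.642
[ 0.381 -0.516 -0.036] 0.514
[ 0.383 -0.167  0.044] 0.336
[ 0.097  0.243 -0.109] 0.227
```

Emit:
send_rows --deltas '[[[0.01,-0.2,0.027],0],[[0.01,-0.2,0.027],0],[[0.01,-0.2,0.027],0],[[0.01,-0.2,0.027],0],[[0.01,-0.2,0.027],0]]'

```text
clock: 21.2
tool_pos: [0.1633, 0.921, 0.4922]
orientation: [-154.0, 34.3, -120.7]
force: [0.7, 1.1, 1.5]
opening: 0.0352
gripper_force: 0.0
```

Emit:
send_rows --deltas '[[[0.01,-0.2,0.027],0],[[0.01,-0.2,0.027],0],[[0.01,-0.2,0.027],0],[[0.01,-0.2,0.027],0],[[0.01,-0.2,0.027],0]]'

```text
clock: 21.62
tool_pos: [0.2807, 0.8095, 0.5347]
orientation: [-154.2, 34.6, -121.1]
force: [-0.5, 0.4, 3.0]
opening: 0.035
gripper_force: 0.0
```

Emit:
send_rows --deltas '[[[0.01,-0.2,0.027],0],[[0.01,-0.2,0.027],0],[[0.01,-0.2,0.027],0],[[0.01,-0.2,0.027],0],[[0.01,-0.2,0.027],0]]'

```text
clock: 22.03
tool_pos: [0.3936, 0.7013, 0.5711]
orientation: [-154.1, 34.6, -121.0]
force: [-0.7, -0.2, 2.7]
opening: 0.0349
gripper_force: 0.0
```

Emit:
send_rows --deltas '[[[0.01,-0.2,0.027],0],[[0.01,-0.2,0.027],0],[[0.01,-0.2,0.027],0],[[0.01,-0.2,0.027],0],[[0.01,-0.2,0.027],0]]'

```text
clock: 22.45
tool_pos: [0.5067, 0.5932, 0.608]
orientation: [-154.0, 34.5, -120.9]
force: [-0.1, 0.0, 0.5]
opening: 0.0353
gripper_force: 0.0
```

```bash
python3 - <<'E'
from chk import *
w=[p]+[np.array(a) for a in((.62,.1,.6),(.6,-.2,.45),(.386,-.143,.4))]
for a,b in zip(w,w[1:]): print((R.inv().apply(b-a)/.8).round(3),np.linalg.norm(b-a).round(3))
E
```

```text
22.45 [0.50674566 0.59318268 0.60801689] [ 0.638  0.212 -0.74 ] [  73.8   11.     2.3   39.4  -60.7 -126.5]
[ 0.381 -0.504 -0.033] 0.506
[ 0.382 -0.169  0.043] 0.336
[ 0.098  0.243 -0.109] 0.227
```

Emit:
send_rows --deltas '[[[0.127,-0.168,-0.011],0],[[0.127,-0.168,-0.011],0],[[0.127,-0.168,-0.011],0],[[0.127,-0.168,-0.011],0],[[0.127,-0.168,-0.011],0]]'

```text
clock: 22.87
tool_pos: [0.5423, 0.4276, 0.6044]
orientation: [-154.0, 34.5, -120.9]
force: [-1.2, 0.4, 1.1]
opening: 0.0352
gripper_force: 0.0
```

Emit:
send_rows --deltas '[[[0.127,-0.168,-0.011],0],[[0.127,-0.168,-0.011],0],[[0.127,-0.168,-0.011],0],[[0.127,-0.168,-0.011],0],[[0.127,-0.168,-0.011],0]]'

```text
clock: 23.28
tool_pos: [0.5804, 0.2642, 0.602]
orientation: [-153.9, 34.5, -120.8]
force: [-0.7, -0.3, 0.3]
opening: 0.0355
gripper_force: 0.0
```

Emit:
send_rows --deltas '[[[0.127,-0.168,-0.011],0],[[0.127,-0.168,-0.011],0],[[0.127,-0.168,-0.011],0],[[0.127,-0.168,-0.011],0],[[0.127,-0.168,-0.011],0]]'

```text
clock: 23.7
tool_pos: [0.6195, 0.1002, 0.5996]
orientation: [-153.9, 34.4, -120.8]
force: [-0.5, 0.7, 1.0]
opening: 0.0352
gripper_force: 0.0
```

Emit:
send_rows --deltas '[[[0.19,-0.084,0.021],0],[[0.19,-0.084,0.021],0],[[0.19,-0.084,0.021],0],[[0.19,-0.084,0.021],0],[[0.19,-0.084,0.021],0]]'

```text
clock: 24.12
tool_pos: [0.608, -0.0492, 0.521]
orientation: [-154.2, 34.2, -121.0]
force: [-0.9, 0.3, 0.1]
opening: 0.0349
gripper_force: 0.0
```

Emit:
send_rows --deltas '[[[0.19,-0.084,0.021],0],[[0.19,-0.084,0.021],0],[[0.19,-0.084,0.021],0],[[0.19,-0.084,0.021],0],[[0.19,-0.084,0.021],0]]'

```text
clock: 24.53
tool_pos: [0.5984, -0.1993, 0.4463]
orientation: [-154.3, 34.2, -121.1]
force: [0.5, 0.7, -1.0]
opening: 0.035
gripper_force: 0.0
```

Emit:
send_rows --deltas '[[[0.049,0.122,-0.055],0],[[0.049,0.122,-0.055],0.06],[[0.098,0.243,-0.109],0.12],[[0.098,0.243,-0.109],0.18],[[0.098,0.243,-0.109],0.18]]'

```text
clock: 24.95
tool_pos: [0.4014, -0.1417, 0.4041]
orientation: [-165.9, 40.0, -140.2]
force: [0.2, 0.6, 1.3]
opening: 0.0353
gripper_force: 0.0
```

```bash
python3 - <<'E'
from chk import *
F,r=fitflask([ctrl.snapshot("scene")],(.475,-.09)); print("flask",F,r)
F=np.array([.475,-.09])
P,Q,f,d,cb,zm,B=pose(R,0,F,.025,ztip=.021); print("f",np.degrees(np.arctan2(f[1],f[0])),P,d,cb,zm)
w=[p,np.r_[P[:2],.38],P]
for a,b in zip(w,w[1:]): print((R.inv().apply(b-a)/.8).round(3),np.linalg.norm(b-a).round(3))
trace(o["joint_pos"][:5],p,w[1:],z)
E
```

```text
24.95 [ 0.40141942 -0.14172552  0.40410016] [ 0.636  0.212 -0.743] [ -8.6 -21.7 -27.1 -24.  -48.4 -36.6]
flask [ 0.47416265 -0.08911704  0.02379317] [ 0.31530107 -0.77944434 -0.39103116  0.65631637]
f 39.79565721555876 [ 0.38621256 -0.14298271  0.07000693] 0.03596608269959689 0.042917350303114984 0.007689429786387342
[0.031 0.014 0.01 ] 0.029
[0.249 0.072 0.288] 0.31
[ 0.38621256 -0.14298271  0.38      ] 1 err0.000 j [-10. -22. -30. -26. -47.] j3min -30 max -30 j5max -47 maxstep 0
[ 0.38621256 -0.14298271  0.07000693] 11 err0.000 j [-38.  14. -39. -75. -35.] j3min -39 max -32 j5max -34 maxstep 6
```

Emit:
send_rows --deltas '[[[0.031,0.014,0.01],0],[[0.056,0.021,0.039],0],[[0.08,0.028,0.068],0],[[0.105,0.035,0.096],0],[[0.13,0.043,0.125],0]]'

```text
clock: 25.47
tool_pos: [0.3886, -0.1432, 0.257]
orientation: [-165.4, 40.0, -139.6]
force: [0.6, -0.1, 0.0]
opening: 0.0351
gripper_force: 0.0
```

Emit:
send_rows --deltas '[[[0.02,0.006,0.023],0],[[0.04,0.012,0.046],0],[[0.06,0.017,0.069],0],[[0.08,0.023,0.092],0],[[0.1,0.029,0.115],0]]'

```text
clock: 25.88
tool_pos: [0.3895, -0.1442, 0.1327]
orientation: [-165.4, 40.0, -139.6]
force: [-0.3, 0.5, -0.6]
opening: 0.0349
gripper_force: 0.0
```

```bash
python3 - <<'E'
from chk import *
F=np.array([.4745,-.0895])
P,Q,f,d,cb,zm,B=pose(R,0,F,.022,ztip=.021); print("f",np.degrees(np.arctan2(f[1],f[0])),P,d,cb,zm); go(P)
E
```

```text
25.8833 [ 0.38947942 -0.14419274  0.13272862] [ 0.637  0.211 -0.741] [-29.8   3.4 -38.1 -62.7 -34.2  24.3]
f 40.426012258288964 [ 0.38825392 -0.14111778  0.06993196] 0.036078184843063354 0.04004370081794904 0.0074606392028160745
from [ 0.3895 -0.1442  0.1327] to [ 0.3883 -0.1411  0.0699] share [0.0494 0.0192 0.058 ] turn 0.0 dist 0.0629
```

Emit:
send_rows --deltas '[[[0.016,0.006,0.019],0],[[0.033,0.013,0.038],0],[[0.049,0.019,0.058],0],[[0.049,0.019,0.058],0],[[0.049,0.019,0.058],0]]'

```text
clock: 26.3
tool_pos: [0.3872, -0.1414, 0.0696]
orientation: [-165.8, 39.9, -140.0]
force: [1.0, 0.9, -0.0]
opening: 0.0349
gripper_force: 0.0
```

```bash
python3 - <<'E'
from chk import *
F=np.array([.4745,-.0895])
P,Q,f,d,cb,zm,B=pose(R,0,F,0,ztip=.021); print("f",np.degrees(np.arctan2(f[1],f[0])),P,d,cb,zm); go(P)
P2=pose(R,0,np.array([.568,-.0085]),0,ztip=.021)[0]; go(P2); print((R.inv().apply([.758,.652,0])/.8).round(4))
trace(o["joint_pos"][:5],p,[P,P2],z)
im=np.hstack([ctrl.snapshot(n)["color"][a:a+250,b:b+300] for n,a,b in(("scene",80,120),("top",130,230))])[:,:,::-1]
cv2.imwrite("pics/g3.png",cv2.resize(im,None,fx=1.33,fy=1.33))
E
```

```text
26.3 [ 0.38717707 -0.14138896  0.06960921] [ 0.634  0.213 -0.744] [-37.4  13.8 -39.  -74.7 -35.   45.5]
f 39.997930834620746 [ 0.40509856 -0.12665769  0.07007493] 0.03597597345709802 0.01814179087711465 0.007681345652975874
from [ 0.3872 -0.1414  0.0696] to [ 0.4051 -0.1267  0.0701] share [-0.0226  0.0042  0.0177] turn 0.0 dist 0.0232
from [ 0.3872 -0.1414  0.0696] to [ 0.4986 -0.0457  0.0701] share [-0.1412  0.0308  0.1133] turn 0.0 dist 0.1469
[-0.9583  0.211   0.774 ]
[ 0.40509856 -0.12665769  0.07007493] 1 err0.000 j [-34.  14. -38. -76. -33.] j3min -38 max -38 j5max -33 maxstep 0
[ 0.49859856 -0.04565769  0.07007493] 5 err0.000 j [-15.  16. -34. -81. -22.] j3min -38 max -34 j5max -22 maxstep 4
```

View pics/g3.png

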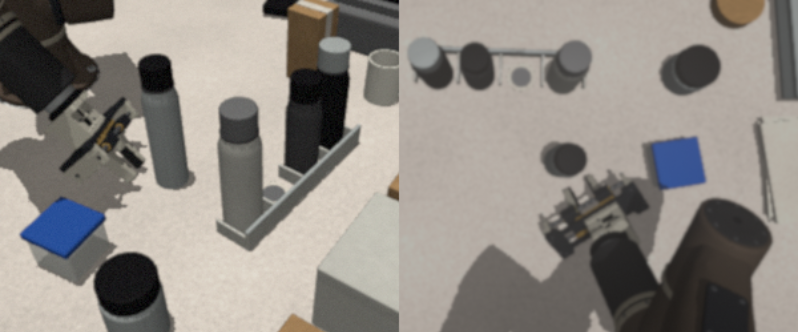

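The leaned gripper (scene crop ~ (105,140)) sits behind the upright flask (165,130), and in the top view the fingers face it with the body clear. Now I'll push gently along 40°.

Emit:
send_rows --deltas '[[[-0.0038,0.0008,0.0031],0],[[-0.0077,0.0017,0.0062],0],[[-0.0115,0.0025,0.0093],0],[[-0.0153,0.0034,0.0124],0],[[-0.019,0.0042,0.0153],0]]'

```text
clock: 26.82
tool_pos: [0.4032, -0.1275, 0.0713]
orientation: [-165.4, 40.0, -139.6]
force: [-0.7, 0.0, 0.1]
opening: 0.0347
gripper_force: 0.0
```

Emit:
send_rows --deltas '[[[-0.003,0.0006,0.0024],0],[[-0.006,0.0013,0.0048],0],[[-0.009,0.002,0.0072],0],[[-0.013,0.0028,0.0104],0],[[-0.017,0.0037,0.0137],0]]'

```text
clock: 27.23
tool_pos: [0.4161, -0.1163, 0.0705]
orientation: [-165.5, 39.9, -139.7]
force: [-2.5, -1.1, -0.1]
opening: 0.0347
gripper_force: 0.9
```

```bash
cat > see.py <<'E'
from chk import *
import sys
g=eval(sys.argv[1])
S=[ctrl.snapshot("scene"),ctrl.snapshot("top")]
for s in S[:1],S:
    F,r=fitflask(s,g); print("flask",F.round(4),np.abs(r).max().round(1),r[:4].round(1))
P=pose(R,0,F[:2],0,ztip=.021); print("f",np.degrees(np.arctan2(P[2][1],P[2][0])).round(1),"tip->contact offset along/lat",((P[0]-p)[:2]@P[2]).round(4),((P[0]-p)[:2]@[-P[2][1],P[2][0]]).round(4))
E
python3 see.py "(.485,-.08)"
```

```text
27.2333 [ 0.41605044 -0.11631865  0.0704583 ] [ 0.636  0.211 -0.742] [-31.4  13.8 -38.3 -77.3 -31.6  43.1]
flask [ 0.4823 -0.0868  0.0212] 0.5 [ 0.2 -0.5 -0.3  0.4]
flask [ 0.4831 -0.088   0.0213] 0.9 [ 0.1 -0.2 -0.3  0.9]
f 40.3 tip->contact offset along/lat -0.0075 -0.0053
```

Emit:
send_rows --deltas '[[[-0.005,0.0015,0.004],0],[[-0.01,0.003,0.008],0],[[-0.015,0.0045,0.012],0],[[-0.02,0.006,0.016],0],[[-0.025,0.0075,0.02],0]]'

```text
clock: 27.9
tool_pos: [0.4353, -0.0977, 0.0705]
orientation: [-165.5, 40.0, -139.7]
force: [-1.4, -2.4, 1.0]
opening: 0.035
gripper_force: 1.0
```

```bash
cat >> see.py <<'E'
y=R.as_matrix()[:2,1]; n=np.array([y[1],-y[0]]); n*=np.sign(n[0]); tip=p+.066*z
v=F[:2]-tip[:2]; print("pocket dir",np.degrees(np.arctan2(n[1],n[0])).round(1),"actual",np.degrees(np.arctan2(v[1],v[0])).round(1),np.linalg.norm(v).round(4),"ftilt tip z",tip[2].round(4),"y_tool z",R.as_matrix()[2,1].round(3))
E
python3 see.py "(.50,-.07)"
```

```text
27.9 [ 0.43531181 -0.09768522  0.0704726 ] [ 0.636  0.212 -0.742] [-27.3  14.  -37.7 -78.9 -29.3  41.3]
flask [ 0.5043 -0.0667  0.0247] 0.4 [ 0.2 -0.4 -0.2  0.3]
flask [ 0.5056 -0.0661  0.0253] 1.6 [ 0.5 -0.4  0.3  0.4]
f 40.3 tip->contact offset along/lat -0.0031 -0.0049
pocket dir 30.9 actual 31.9 0.0333 ftilt tip z 0.0215 y_tool z -0.192
```

Emit:
send_rows --deltas '[[[-0.005,0.0014,0.004],0],[[-0.01,0.0028,0.008],0],[[-0.015,0.0042,0.012],0],[[-0.02,0.0056,0.016],0],[[-0.025,0.007,0.02],0]]'

```text
clock: 28.57
tool_pos: [0.4543, -0.0796, 0.0703]
orientation: [-165.5, 40.0, -139.7]
force: [-1.9, -2.0, -0.0]
opening: 0.0352
gripper_force: 0.9
```

Emit:
send_rows --deltas '[[[-0.005,0.0014,0.004],0],[[-0.01,0.0028,0.008],0],[[-0.015,0.0042,0.012],0],[[-0.02,0.0056,0.016],0],[[-0.025,0.007,0.02],0]]'

```text
clock: 28.98
tool_pos: [0.4733, -0.0616, 0.0702]
orientation: [-165.5, 40.0, -139.7]
force: [-1.8, -0.9, 0.3]
opening: 0.0353
gripper_force: 1.0
```

```bash
python3 see.py "(.545,-.03)"
```

```text
28.9833 [ 0.47331801 -0.06160959  0.07024271] [ 0.636  0.212 -0.742] [-19.5  14.8 -35.8 -81.3 -24.6  37. ]
flask [ 0.5358 -0.0304  0.0152] 0.8 [-0.7 -0.   0.8 -0.1]
flask [ 0.54   -0.0301  0.0174] 2.2 [0.9 0.  2.2 0.6]
f 40.3 tip->contact offset along/lat -0.0059 -0.0026
pocket dir 30.9 actual 35.3 0.0303 ftilt tip z 0.0213 y_tool z -0.192
```

Emit:
send_rows --deltas '[[[-0.006,0.0019,0.005],0],[[-0.012,0.0038,0.01],0],[[-0.018,0.0057,0.015],0],[[-0.024,0.0076,0.02],0],[[-0.03,0.0095,0.025],0]]'

```text
clock: 29.65
tool_pos: [0.4965, -0.0391, 0.0695]
orientation: [-165.5, 40.0, -139.7]
force: [-2.5, -2.5, 3.4]
opening: 0.0351
gripper_force: 1.7
```

```bash
python3 see.py "(.56,-.008)"; python3 - <<'E'
from h import *
s=ctrl.snapshot("top"); print(ray(s,321.8,187.9,.001))
for d in ctrl.cut_out(s,"spot")[:2]:
    ys,xs=np.where(d["pixels"]); print(d["conf"],d["xy"],xs.min(),xs.max(),ys.min(),ys.max(),ray(s,d["xy"][0]*640,d["xy"][1]*400,.001))
# rail line via edge of divider tops: project candidate lane onto image and save
save(s,"t4")
t,p,R=state()
y0=R.inv().apply([-.03,-.012,0])/.8; print("retreat share",y0.round(4))
for tu in(20,30,35,40):
    Y=(R*Ro.from_euler("z",tu,degrees=True)).as_matrix(); y=Y[:2,1]; n=np.array([y[1],-y[0]]);n*=np.sign(n[0]); print(tu,np.degrees(np.arctan2(n[1],n[0])).round(1))
E
```

```text
29.65 [ 0.49645831 -0.03913268  0.06945192] [ 0.636  0.211 -0.742] [-14.8  15.6 -34.3 -82.4 -21.8  34.4]
flask [0.4847 0.0949 0.012 ] 24.8 [  1.  -24.8  -1.3   1.9]
flask [ 0.5642 -0.0083  0.0258] 35.4 [-0.2 -0.   0.2 35.4]
f 40.3 tip->contact offset along/lat -0.0055 -0.0037
pocket dir 30.9 actual 33.3 0.0308 ftilt tip z 0.0205 y_tool z -0.192
[ 0.65040651 -0.01709519  0.001     ]
0.65 [0.497, 0.4705] 311 331 177 196 [ 0.64969241 -0.00681777  0.001     ]
retreat share [ 0.0294  0.0063 -0.027 ]
20 15.9
30 8.4
35 4.6
40 0.6
```

```bash
python3 - <<'E'
from h import *
out=[]
for n,(u,v) in(("top",(321,187)),("scene",(326,225))):
    s=ctrl.snapshot(n); im=cv2.cvtColor(s["color"],cv2.COLOR_RGB2GRAY).astype(float)
    # local grey blob centroid
    w=im[v-11:v+12,u-11:u+12]; bg=np.percentile(w,75); m=np.clip(bg-25-w,0,None); m[m<0]=0
    yy,xx=np.mgrid[v-11:v+12,u-11:u+12]; g=np.hypot(xx-u,yy-v)<9; m=m*g
    c=(xx*m).sum()/m.sum(),(yy*m).sum()/m.sum(); P=ray(s,*c,.001); print(n,c,P.round(4),bg,w.min())
    f=5; x0,y0=(240,140) if n=="top" else (260,150)
    W,H=(150,110) if n=="top" else (150,110)
    big=cv2.resize(s["color"][y0:y0+H,x0:x0+W][:,:,::-1],None,fx=f,fy=f,interpolation=cv2.INTER_CUBIC)
    out.append((big,s,x0,y0))
sp=np.array([.6535,-.0135]); yaw=np.radians(-2.6); ex=np.array([np.cos(yaw),np.sin(yaw)]); ey=np.array([-ex[1],ex[0]])
org=sp+.043*ex+ey*.043   # lane between y=-86 and 0 -> lane centre y=-43
for i,(big,s,x0,y0) in enumerate(out):
    for y in(-.172,-.086,0,.086,.172):
        q=np.array([np.r_[org+ey*y+ex*x,.03] for x in(0,-.063)]); q=((proj(s,q)-[x0,y0]+.5)*5).astype(int); cv2.line(big,tuple(map(int,q[0])),tuple(map(int,q[1])),(0,0,255),1)
    q=np.array([np.r_[org+ey*y,.04] for y in(-.172,.172)]); q=((proj(s,q)-[x0,y0]+.5)*5).astype(int); cv2.line(big,tuple(map(int,q[0])),tuple(map(int,q[1])),(0,255,0),1)
    q=((proj(s,cyl(*sp,[(.03,.001)]))-[x0,y0]+.5)*5).astype(int); cv2.polylines(big,[q],True,(255,0,0),1)
    cv2.imwrite(f"pics/r{i}.png",big)
E
```

```text
top (np.float64(321.3936299117189), np.float64(187.53228319196816)) [ 0.6514 -0.016   0.001 ] 181.0 87.0
scene (np.float64(325.15771265771264), np.float64(225.04700854700855)) [ 0.6511 -0.0149  0.001 ] 172.0 77.0
```

View pics/r0.png

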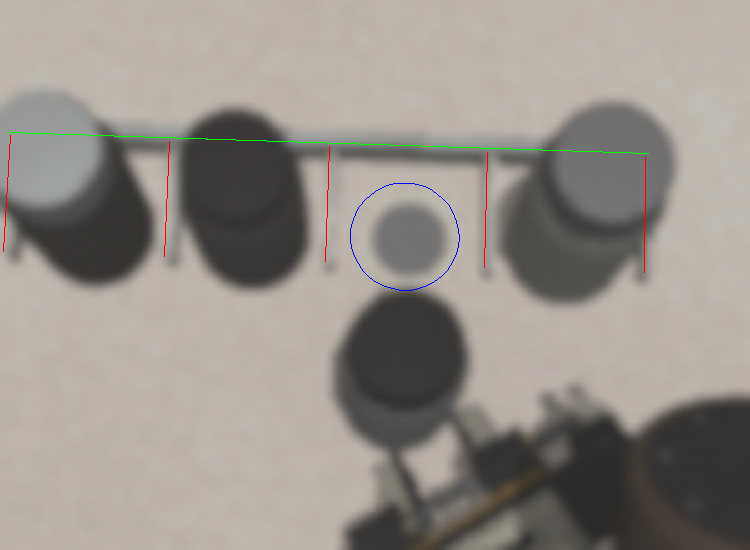

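The real dividers and disc sit about 2 mm right of my overlay, so the disc centre is (0.6515, -0.0155) and the lane yaw is -2.6°. The flask (405,360 in the crop) is already close to the lane axis. I'll back off, turn the tool to face along the lane and push in.

```bash
python3 - <<'E'
from chk import *
for tu in(40,44,48):
    Q=R*Ro.from_euler("z",tu,degrees=True); y=Q.as_matrix()[:2,1]; n=np.array([y[1],-y[0]]);n*=np.sign(n[0])
    M=Q.as_matrix(); c=np.array([.645,-.015]); tip=np.r_[c-.031*n,.019]; P=tip-.066*M[:,2]
    B=BODY@M.T+P;F=FING@M.T+P
    print(tu,np.degrees(np.arctan2(n[1],n[0])).round(1),"stocks",[(clear(B,np.array(q),r,h)*1e3).round() for q,r,h in(((.6475,-.1015),.032,.205),((.6555,.0705),.033,.225))],"flask",clear(B,c).round(4),"zmin",F[:,2].min().round(4),B[:,2].min().round(3))
tip0=np.array([.52,-.0065]); T=np.r_[tip0,.021]-.066*z
A1=p+[-.024,-.014,.002]; go(A1); print((R.inv().apply(T-A1)/.8).round(4)); print(T)
E
```

```text
30.1 [ 0.49575468 -0.03956298  0.0693429 ] [ 0.636  0.212 -0.742] [-15.   15.6 -34.4 -82.4 -21.8  34.4]
40 0.6 stocks [np.float64(12.0), np.float64(22.0)] flask 0.011 zmin 0.0029 0.018
44 -2.6 stocks [np.float64(15.0), np.float64(17.0)] flask 0.0094 zmin 0.0015 0.015
48 -6.0 stocks [np.float64(18.0), np.float64(13.0)] flask 0.0075 zmin 0.0001 0.012
from [ 0.4958 -0.0396  0.0693] to [ 0.4718 -0.0536  0.0713] share [ 0.0246 -0.0001 -0.0246] turn 0.0 dist 0.0279
[-0.024   0.0312  0.015 ]
[ 0.47802457 -0.02046627  0.06997966]
```

Emit:
send_rows --deltas '[[[0.01,0,-0.011],0],[[0.02,0,-0.021],0],[[0.0246,0,-0.027],0],[[0.0246,0,-0.027],0],[[0.0246,0,-0.027],0]]'

```text
clock: 30.52
tool_pos: [0.4704, -0.0544, 0.073]
orientation: [-165.5, 40.0, -139.8]
force: [0.2, -0.4, 0.4]
opening: 0.0352
gripper_force: 0.0
```

Emit:
send_rows --deltas '[[[0,0,-0.003],0.07],[[-0.004,0.005,0],0.14],[[-0.01,0.014,0.004],0.21],[[-0.018,0.024,0.008],0.28],[[-0.024,0.031,0.01],0.35]]'

```text
clock: 30.93
tool_pos: [0.4748, -0.0212, 0.0744]
orientation: [166.6, 40.3, 178.2]
force: [0.4, -0.0, 0.5]
opening: 0.0346
gripper_force: 0.0
```

Emit:
send_rows --deltas '[[[0,0,0],0.07],[[0,0,0],0.14],[[0,0,0],0.14],[[0,0,0],0.14],[[0,0,0],0.14]]'

```text
clock: 31.35
tool_pos: [0.4746, -0.0218, 0.0744]
orientation: [157.5, 36.6, 163.6]
force: [0.8, -0.1, 0.7]
opening: 0.0352
gripper_force: 0.0
```

```bash
python3 see.py "(.565,-.0085)"; python3 - <<'E'
from chk import *
for c in((.565,-.0095,.045),(.565,-.0095,.031),(.649,-.0155,.031)):
    T=np.r_[c[0]-c[2],c[1]+.045*c[2],.024]-.066*z; go(T)
E
```

```text
31.35 [ 0.47460093 -0.02179403  0.07443698] [ 0.636  0.211 -0.742] [-13.5  13.3 -36.9 -83.8 -20.9  -9.1]
31.5 [ 0.47447802 -0.02183448  0.07438876] [ 0.636  0.211 -0.742] [-13.6  13.3 -36.9 -83.8 -20.9  -9.2]
from [ 0.4745 -0.0218  0.0744] to [ 0.478  -0.0214  0.073 ] share [-0.0022  0.0001  0.0042] turn 0.0 dist 0.0038
from [ 0.4745 -0.0218  0.0744] to [ 0.492  -0.0221  0.073 ] share [-0.0159  0.0001  0.0152] turn 0.0 dist 0.0176
from [ 0.4745 -0.0218  0.0744] to [ 0.576  -0.0281  0.073 ] share [-0.0985 -0.0024  0.0804] turn 0.0 dist 0.1017Traceback (most recent call last):
  File "see.py", line 6, in <module>
    F,r=fitflask(s,g); print("flask",F.round(4),np.abs(r).max().round(1),r[:4].round(1))
        ~~~~~~~~^^^^^
  File "h.py", line 27, in fitflask
    o=least_squares(f,[*x0,.022],loss="soft_l1",x_scale=[.01,.01,.01],bounds=([-1,-1,.012],[1,1,.034]))
    return func(*args, **kwargs)
    vector_fun = VectorFunction(
        fun_wrapped,
    ...<6 lines>...
        workers=workers
    )
    self._update_fun()
    ~~~~~~~~~~~~~~~~^^
    self.f = self.fun_wrapped(xp_copy(self.x))
             ~~~~~~~~~~~~~~~~^^^^^^^^^^^^^^^^^
    return np.atleast_1d(self.fun(x))
                         ~~~~~~~~^^^
    return self.f(x, *self.args, **self.kwargs)
           ~~~~~~^^^^^^^^^^^^^^^^^^^^^^^^^^^^^^
  File "h.py", line 26, in <lambda>
    f=lambda q:np.concatenate([bb(proj(s,cyl(q[0],q[1],[(r,0),(r,hb),(q[2],h)])))-b for s,b in obs])
               ~~~~~~~~~~~~~~^^^^^^^^^^^^^^^^^^^^^^^^^^^^^^^^^^^^^^^^^^^^^^^^^^^^^^^^^^^^^^^^^^^^^^^
ValueError: need at least one array to concatenate
```

Emit:
send_rows --deltas '[[[-0.004,0,0.004],0],[[-0.008,0,0.008],0],[[-0.012,0,0.012],0],[[-0.016,0,0.0152],0],[[-0.019,0,0.0177],0]]'

```text
clock: 31.92
tool_pos: [0.4954, -0.022, 0.0728]
orientation: [157.4, 36.5, 163.4]
force: [-2.0, 1.3, 1.7]
opening: 0.035
gripper_force: 1.3
```

Emit:
send_rows --deltas '[[[-0.004,-0.0001,0.0032],0],[[-0.008,-0.0002,0.0064],0],[[-0.012,-0.0003,0.0096],0],[[-0.016,-0.0004,0.0128],0],[[-0.02,-0.0005,0.016],0]]'

```text
clock: 32.33
tool_pos: [0.516, -0.0237, 0.0728]
orientation: [157.4, 36.5, 163.4]
force: [-2.5, 0.6, 0.6]
opening: 0.0349
gripper_force: 1.0
```

```bash
sed -i 's/for s in S\[:1\],S:/for s in S[1:],S:/' see.py; python3 see.py "(.585,-.01)"
```

```text
32.3333 [ 0.5159931  -0.0236964   0.07275397] [ 0.636  0.211 -0.742] [-10.6  15.8 -32.8 -81.  -19.2 -14.6]
flask [ 0.5926 -0.0152  0.0217] 0.8 [-0.8 -0.   0.7 -0. ]
flask [ 0.592  -0.0152  0.0214] 41.6 [-0.1 -0.8  0.8 41.6]
f -16.6 tip->contact offset along/lat -0.0039 0.0045
pocket dir -2.7 actual -9.1 0.0345 ftilt tip z 0.0238 y_tool z 0.309
```

Emit:
send_rows --deltas '[[[-0.004,0.0003,0.0033],0],[[-0.008,0.0006,0.0066],0],[[-0.013,0.0009,0.0108],0],[[-0.018,0.0012,0.015],0],[[-0.023,0.0015,0.019],0]]'

```text
clock: 33.0
tool_pos: [0.5401, -0.0234, 0.0728]
orientation: [157.4, 36.5, 163.4]
force: [-2.2, 0.5, 0.2]
opening: 0.0349
gripper_force: 0.8
```

```bash
python3 see.py "(.617,-.015)"; python3 - <<'E'
from chk import *
print((R.inv().apply([1,0,0])/.8).round(4),(R.inv().apply([0,1,0])/.8).round(4))
E
```

```text
33.0 [ 0.54009053 -0.02344581  0.07281979] [ 0.636  0.212 -0.742] [ -8.6  17.1 -30.5 -78.8 -18.1 -18.5]
flask [ 0.6174 -0.0145  0.0237] 0.2 [-0.2  0.   0.2 -0. ]
flask [ 0.6163 -0.0143  0.0243] 2.5 [ 0.1 -0.3  0.1  2.5]
f -16.6 tip->contact offset along/lat -0.0039 0.0052
pocket dir -2.7 actual -8.0 0.0346 ftilt tip z 0.0238 y_tool z 0.309
33.25 [ 0.53974809 -0.02336288  0.07293386] [ 0.636  0.212 -0.742] [ -8.7  17.1 -30.5 -78.9 -18.1 -18.4]
[-0.9628  0.0558  0.7953] [0.2874 1.1874 0.2646]
```

Emit:
send_rows --deltas '[[[-0.0036,0.0001,0.003],0],[[-0.0072,0.0002,0.006],0],[[-0.0108,0.0003,0.009],0],[[-0.0144,0.0003,0.012],0],[[-0.018,0.0003,0.0148],0]]'

```text
clock: 33.67
tool_pos: [0.5585, -0.024, 0.0727]
orientation: [157.4, 36.5, 163.4]
force: [-1.6, -0.1, 1.1]
opening: 0.0348
gripper_force: 0.9
```

Emit:
send_rows --deltas '[[[-0.0026,0,0.002],0],[[-0.0052,0.0001,0.0042],0],[[-0.0078,0.0002,0.0064],0],[[-0.01,0.0002,0.0081],0],[[-0.012,0.0002,0.0096],0]]'

```text
clock: 34.08
tool_pos: [0.5706, -0.0244, 0.0727]
orientation: [157.4, 36.5, 163.4]
force: [-0.8, 0.5, 0.2]
opening: 0.035
gripper_force: 0.8
```

```bash
python3 see.py "(.648,-.015)"
```

```text
34.0833 [ 0.57062964 -0.02443318  0.07273115] [ 0.636  0.212 -0.742] [ -6.5  18.8 -27.5 -75.6 -17.  -23.5]
flask [ 0.6478 -0.0151  0.018 ] 0.1 [-0.1 -0.   0.1 -0. ]
flask [ 0.6453 -0.0137  0.0212] 2.3 [-1.7  0.5  0.7  2.3]
f -16.6 tip->contact offset along/lat -0.0059 0.0063
pocket dir -2.7 actual -5.6 0.0328 ftilt tip z 0.0238 y_tool z 0.309
```

Emit:
send_rows --deltas '[[[0.005,-0.0003,-0.0042],0],[[0.015,-0.0009,-0.0125],0],[[0.03,-0.0017,-0.025],0],[[0.05,-0.0028,-0.042],0],[[0.07,-0.004,-0.06],0]]'

```text
clock: 34.75
tool_pos: [0.4959, -0.0246, 0.0742]
orientation: [157.4, 36.5, 163.4]
force: [-0.1, 0.3, -1.1]
opening: 0.0348
gripper_force: 0.0
```

Emit:
send_rows --deltas '[[[0,0,0],0],[[0,0,0],0],[[0,0,0],0],[[0,0,0],0],[[0,0,0],0]]'

```text
clock: 35.17
tool_pos: [0.4973, -0.0247, 0.0742]
orientation: [157.4, 36.5, 163.4]
force: [-0.1, 0.3, -0.6]
opening: 0.0348
gripper_force: 0.0
```

```bash
python3 see.py "(.648,-.015)"; python3 - <<'E'
from h import *
im=np.hstack([ctrl.snapshot(n)["color"][a:a+220,b:b+300] for n,a,b in(("scene",80,180),("top",130,220))])[:,:,::-1]
cv2.imwrite("pics/fin.png",cv2.resize(im,None,fx=1.33,fy=1.33))
E
```

```text
35.1667 [ 0.49730735 -0.02473187  0.07421069] [ 0.636  0.212 -0.742] [-12.1  14.6 -34.6 -82.1 -20.1 -12.3]
flask [ 0.645 -0.015  0.023] 0.1 [-0.1 -0.   0.1 -0. ]
flask [ 0.6462 -0.0141  0.0214] 2.6 [-0.5 -0.3 -0.   2.6]
f -16.6 tip->contact offset along/lat 0.0653 0.0273
pocket dir -2.7 actual -1.8 0.107 ftilt tip z 0.0253 y_tool z 0.309
```

View pics/fin.png

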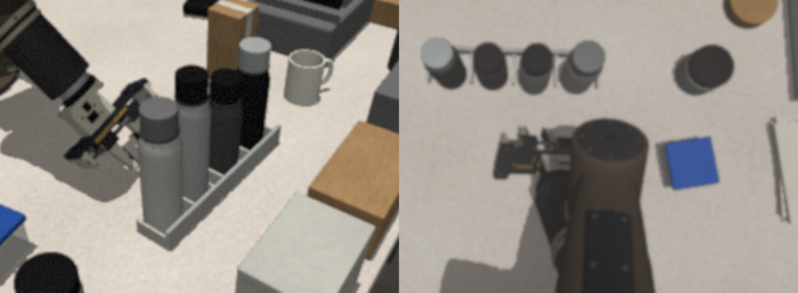

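The flask stands upright in the lane, in line with the stock (top crop ~ (537,60)) and about 6 mm from the disc centre. The gripper is clear and nothing else has moved.

```bash
python3 -c "
from plant import ctrl
print(ctrl.close_job())"
```

```text
the job is handed in; nothing more can be done
None
```

I pushed the flask into the empty lane, where it stands upright about 6 mm from the disc centre by the cameras, with the gripper clear and nothing else visibly moved; the job was handed in at about 35 s, but no verdict was shown.

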